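Unlatch the toolbox tray and put the bottle opener away

ROBOT

A 6-joint arm with a two-finger parallel gripper is mounted at the origin on the work surface. World frame = base frame: x ahead of the robot, y to its left, z up, the work surface at z = 0. Lengths are in m, angles in rad, forces in N, time in s.
With the tool pointing down it reaches from about 0.225 to 0.875 m from the base axis. Payload 3.4 kg.
Tool frame: the origin (TCP) lies at the very end of the fingers, on their centre line; the grasp point (between the pads) lies 19 mm behind it; z points along the fingers, y is the line along which they close (so a half turn about z gives the same grasp; the last joint's range is limited). The gripper opens to 85 mm and grips with 20 to 120 N. Pads are 22 mm wide; open, the fingers measure 114 mm over their backs; the gripper's body (76 mm by 85 mm) begins 54 mm behind the grasp point. The pads swing forward as they close: fully open they stand 13 mm farther back than shut.
Start: joints at [1.199, 0.276, 1.505, -0, 1.361, -0.121], TCP at [0.143, 0.557, 0.194] pointing down, gripper open.
Joint ranges: [-2.89, 2.89], [-0.75, 2.08], [0.22, 2.7], [-1.18, 4.32], [0.11, 2.71], [-2.7, 2.7]. Speed limits (rad/s): [2.57, 2.57, 3.14, 3.14, 3.14, 3.14].

INTERFACE

Orientations are given as a unit quaternion [w, x, y, z].
In Python, from rig import get_state, optics, sign_off gives the robot as it stands.
- The arm moves only by the tool send_rows, never from a script. Its argument "increments" is a list of rows, each an object with "gripper": the gripper's target within -1 to 1 (shut at 1, half-way at 0, fully open at -1); "linear": the shift along the world's x, y, z in m, a list of three; "delta_rot": the turn, a rotation vector about the world's x, y, z in rad, a list of three. In form: [{"gripper": gripper, "linear": [dx, dy, dz], "delta_rot": [rx, ry, rz]}, ...]. A call has 1 to 8 rows; each row is the pose to reach, as a shift and turn from the pose commanded when the call began; what a row does not reach only later rows make up. A row lasts 1/10 s, in which the tool goes at most 50 mm and 8.59 degrees, less where a joint would pass 70% of its speed; a pose out of reach is approached as far as the arm can. A call with a gripper value outside its range is refused whole. The fingers move at their own pace and stop on an object; "newtons" is the grip in N (left out, the last holds). Time passes only in rows, so rows that repeat a pose let the fingers close. It gives the time, the measured TCP pose, the force, the opening and the grip force at its end, in the units of the state.
- get_state(): the state, without advancing time (a new reading comes with each control period).
- optics.get_image(name): name is "scene" or "top" or "wrist"; returns a dict with "pixels" (384x512x3 uint8, blue, green, red), "K" (3x3 intrinsics, pixels), "rvec" (rotation vector, rad) and "tvec" (3), from world to camera coordinates, as OpenCV has them; the wrist camera has in their place "T_tool_cam" (4x4, takes a point from camera to tool coordinates, whose origin is the TCP and whose axes are the flange's). Camera axes: x right, y down, z forward; pixel columns grow to the right and rows downward; lengths in m; the calibration is good to about 2 mm. A picture is of the moment at which its call begins: read the wrist's pose just before it. There is no depth.
- sign_off(): hands the job in; it is judged then, once.
The state is a dict: "clock": time; "qpos": joint angles; "qd": joint speeds; "effort": joint torques, N m; "position": TCP position; "ee_rot": TCP orientation; "contact_force": force on the tool from outside, world axes, zero at the start; "moment": the same for the moment, N m; "width": finger opening in m; "gripper_force": force on a finger pad.
Only numpy, scipy, OpenCV 4.12 (cv2) and the standard library are available. Lean on these libraries where they do the work, as an engineer would, in place of code of your own. Each camera call takes 0.05 s, during which the arm holds its last target. There are 200 camera calls.

TASK

Put the bottle opener away in the toolbox's empty bay, which the tray covers: press the spring pin on the sloping tube flush, slide the tray's sleeve along until the pin pops fully out of the sleeve's second hole, then lay the opener flat on the floor of the bay this uncovers and let go. Leave everything else on the shelf where it stands.

Things in the scene. Friction and masses are not known exactly. Their poses are not given: they have to be found in the camera images.
- toolbox: Grey plastic toolbox, fixed: open tub 180 (x) by 330 (y) by 70 mm tall, walls 5 mm. Origin: centre of underside; z up, -x its front, y along it. A divider at y = -27 mm parts an empty bay (-y side) from a full one. In front runs a fixed square inner tube along y (centre line x -118, z 88 mm) between end brackets 52 mm wide in x, 112 mm tall, at y = -159 and 159 mm. A sleeve on it carries the tray.
- sleeve (a joint): Travel of sleeve and tray along the toolbox's +y, in m: 0 = pin in the first hole (start), 0.120 = pin in the second hole, end stop 0.128. About 1 mm play when pinned; slides with about 2 N.
- tray (a point): Centre of the underside of the grey tray on the sleeve, 170 (x) by 140 (y) mm, 32 mm high; axes as first_hole's. Its floor is 76 mm above the shelf. In the toolbox frame it covers y -155 to -15 mm at the start (the empty bay) and y -35 to 105 mm when the pin is in the second hole.
- first_hole (a point): Centre of the sleeve's first hole (16 mm across) on the outer surface of its upper face; moves with the sleeve, a square steel tube 34 mm wide, 166 mm long, wall 2.5 mm. z = normal of that face, out and up, leaning 35 degrees from vertical to the toolbox's front; y = way the sleeve must slide; x = across the face, up the slope. At the start the pin sticks out of this hole.
- second_hole (a point): Centre of the sleeve's second hole, same size and axes, on the same face, 120 mm from the first hole along -y.
- collar (a point): Middle of the push face of the black plastic rib across the sleeve's upper face (42 mm wide, 8 mm thick, 12 mm high above the face). The push face looks back (-y) at the first hole, 20 mm beyond that hole's centre; the point is 6 mm above the face. Axes as first_hole's.
- pin (a joint): Depth to which the spring pin is pushed in, in m: 0 = fully out (7 mm above the sleeve's face), 0.007 = flush with the face, 0.0095 = held down under the sleeve's wall, 0.012 = bottom. Spring: 2 N at 0, 4 N at flush.
- pin_top (a point): Tip of the spring pin, steel, 14 mm in diameter with a half-round end. It sits in the fixed inner tube and does not travel. Axes as first_hole's; pushed in along -z. Held flush, it slips under the hole's edge when the sleeve is pushed along (about 10 N); when a hole comes over it, it pops out by itself and locks the sleeve.
- bay (a point): Centre of the floor of the empty bay, 5 mm above the shelf, at x = 0, y = -95 mm in the toolbox frame, same axes. The bay spans x -85 to 85 mm and y -160 to -29 mm in the toolbox frame; walls 70 mm, divider 64 mm tall.
- opener: Steel bottle opener lying flat on the shelf, 120 mm long, 10 mm thick: flat bar handle 20 mm wide from x = -60 to 22 mm, ring head 40 mm across centred at x = 40 mm. Origin: centre of its underside; x along it, z up. About 90 g; balance point near x = 5 mm.
- spoon: stainless measuring spoon, 150 mm long, lying flat; origin at the centre of its underside; bystander
- sugar_bowl: white ceramic sugar bowl with lid and knob, 104 mm across, 96 mm tall; origin under its centre; bystander
- glass: clear drinking glass, 72 mm across, 120 mm tall; origin under its centre; bystander
- sieve: red plastic sieve, bowl 120 mm across and 45 mm tall with a flat 110 mm handle to its +y; origin under the bowl's centre; bystander
- mug: blue ceramic mug, 80 mm across, 95 mm tall; origin under its centre; bystander
- jar: amber glass jar with a steel cap, 70 mm across, 110 mm tall; origin under its centre; bystander
Mind the look-alikes: they are no part of the job. Leave any black or green look-alike of the opener alone.

How it is judged:
On the way, in this order (a step that is already met when the one before it is completed fails the run):
1. the pin is pressed at least flush with the sleeve at its first hole (value of joint pin above 0.006 m and value of joint sleeve below 0.02 m), for 0.05 s.
2. the sleeve has slid until the pin popped out of the second hole (value of joint sleeve between 0.117 and 0.123 m and value of joint pin below 0.0025 m), for 0.2 s.
At the end, for the whole second after the job is handed in: The sleeve stands at its second hole (0.120 m, within 3 mm) with the pin out again (pushed in by less than 2.5 mm), and the bottle opener lies at rest in the formerly covered bay, its origin within the bay's walls and less than 25 mm above the toolbox's underside (all of step 2 and x of opener in the frame of toolbox between -0.085 and 0.085 m and y of opener in the frame of toolbox between -0.16 and -0.029 m and z of opener in the frame of toolbox between -0.005 and 0.025 m and linear speed of opener below 0.02 m/s); the robot touches nothing.
It fails at once if the spoon, sugar bowl, glass, sieve, mug or jar is moved by more than 40 mm (distance of any of spoon, sugar_bowl, glass, sieve, mug, jar from where it was at the start of the episode above 0.04 m).
It also fails if it takes over 51 s, if anything falls off the work surface, if the arm or the gripper's body presses on something with over 40 N, if the wrist force passes 120 N, or if a joint passes its speed limit or range.

## Working session

There is one attempt and no reset: what is moved stays moved. The work goes in short steps, Python scripts to look and compute and a tool call to move; the robot and the scene stay as the last step left them, time stands still between calls to the robot, and variables do not carry over. Pictures are saved under pics/ and viewed, at most 10 in all, crops included, and the job is handed in when it is done.

Besides the shell and the picture viewer there is one more tool, called as name([rows], argument=value, ...), one row to a line, values as JSON. send_rows: Moves the arm, as the interface text tells. Its arguments: {"type":"object","properties":{"increments":{"type":"array"},"newtons":{"type":"number"}},"required":["increments"]}

```bash
ls; mkdir -p pics
python3 - <<'E'
from rig import get_state, optics
import cv2,pickle
print(get_state())
d={}
for n in("scene","top"):
    d[n]=optics.get_image(n); cv2.imwrite(f"pics/{n}0.png",d[n]["pixels"]); print(n,d[n]["K"],d[n]["rvec"],d[n]["tvec"])
pickle.dump(d,open("im0.pkl","wb"))
E
```

```text
pics
{'clock': 0.0, 'qpos': array([ 1.19899094e+00,  2.76629760e-01,  1.50614058e+00, -3.84548231e-05,
        1.36070369e+00, -1.20995073e-01]), 'qd': array([-1.62476446e-03, -9.04895291e-04,  5.78897347e-05,  9.25761358e-04,
        5.06173312e-04,  2.26610841e-03]), 'effort': array([-7.79829297e-04, -4.16775835e+01, -2.45807970e+01, -2.66126654e-04,
        1.07564570e-02, -1.14701773e-06]), 'position': array([0.14250574, 0.55644022, 0.19341699]), 'ee_rot': array([-2.11214361e-04,  1.25072665e-01,  9.92147138e-01, -9.16861647e-04]), 'contact_force': array([-0.24548523, -0.68879945,  0.33735724]), 'moment': array([ 0.01799165, -0.01578987,  0.00307822]), 'gripper_force': 0.0, 'width': 0.08524078026999862}
scene [[410.88088234   0.         253.22266777]
 [  0.         410.88088234 189.0397819 ]
 [  0.           0.           1.        ]] [ 1.84681492  1.43203545 -0.72125641] [-0.12277046 -0.21033768  2.03244045]
top [[371.39510218   0.         253.49692984]
 [  0.         371.39510218 193.43081634]
 [  0.           0.           1.        ]] [ 2.14402992 -2.18519069  0.14815072] [-0.0089611   0.51411234  1.37453794]
```

View pics/scene0.png

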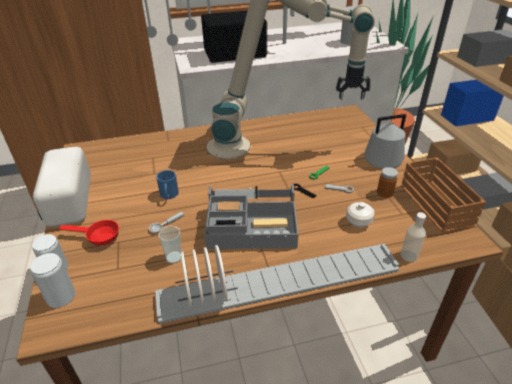

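View pics/top0.png

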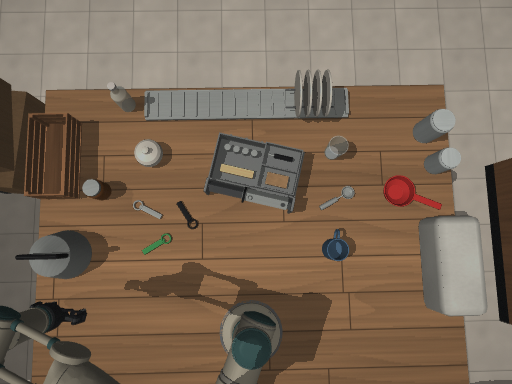

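The top view shows three openers: steel at (148,210), black at (187,215) and green at (157,243). The steel one is grey metal and matches the description, while the spoon at (338,198) is separate. The toolbox is near (258,172), with its tube facing the robot and the tray on the right (-y) half. I'll confirm with an enlarged crop.

```bash
cat > h.py <<'E'
import numpy as np,cv2
def cam(im): 
    R=cv2.Rodrigues(np.array(im["rvec"],float))[0]; return R,np.array(im["tvec"],float).ravel()
def ray(im,uv,z):
    R,t=cam(im); d=R.T@np.linalg.inv(im["K"])@np.r_[uv,1]; c=-R.T@t
    return c+d*(z-c[2])/d[2]
def proj(im,P):
    return cv2.projectPoints(np.atleast_2d(np.array(P,float)),np.array(im["rvec"],float),np.array(im["tvec"],float),im["K"],None)[0][:,0]
E
python3 - <<'E'
import pickle,cv2,numpy as np
from h import *
d=pickle.load(open("im0.pkl","rb"));t=d["top"]["pixels"]
a=cv2.resize(t[125:265,125:315],None,fx=4.2,fy=4.2,interpolation=cv2.INTER_CUBIC);cv2.imwrite("pics/crop_top.png",a)
s=d["scene"]["pixels"]
a=cv2.resize(s[170:260,195:365],None,fx=4.7,fy=4.7,interpolation=cv2.INTER_CUBIC);cv2.imwrite("pics/crop_scene.png",a)
for uv in[(134,205),(161,217),(148,210)]: print(ray(d["top"],uv,0.005))
E
```

```text
[0.48084832 0.43910427 0.005     ]
[0.43294784 0.33561176 0.005     ]
[0.46065786 0.38543317 0.005     ]
```

View pics/crop_top.png

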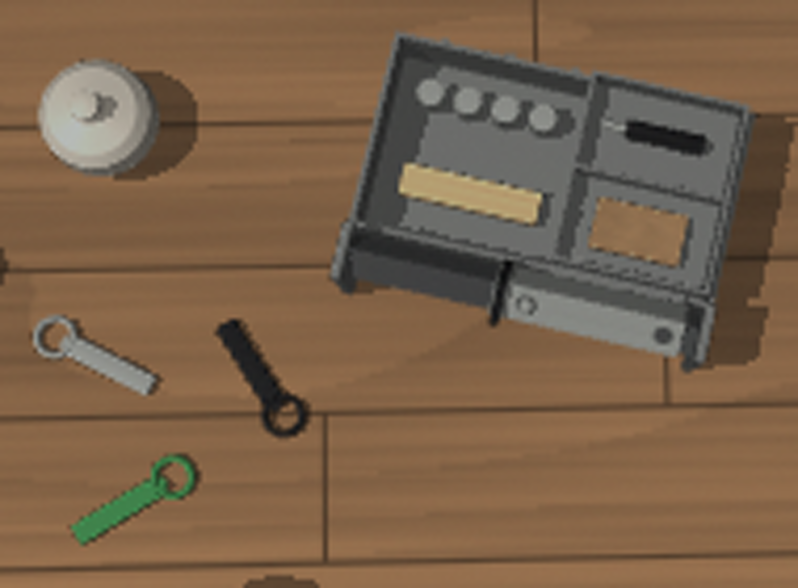

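The crop, at 4.2x, confirms the steel opener, with its ring at (56,337) and handle end at (153,385). The pin in the first hole is at (525,304), the second hole at (663,336), and the collar is the black rib near (500,290). The next step is to turn these pixels into positions.

Run:
```python
import pickle
from h import *
d=pickle.load(open("im0.pkl","rb"));T=d["top"]
f=lambda u,v,z:ray(T,((u+.5)/4.2-.5+125,(v+.5)/4.2-.5+125),z)
pin=f(525,304,.105);h2=f(663,336,.1019);print("pin",pin,"h2",h2)
v=pin-h2;print(np.linalg.norm(v[:2]),np.degrees(np.arctan2(v[1],v[0])))
c1=f(398,36,.07);c2=f(748,107,.108);b1=f(342,290,.112);b2=f(690,370,.112)
print("c1",c1,"brackets",b1,b2)
v=b1-b2;print(np.linalg.norm(v[:2]),np.degrees(np.arctan2(v[1],v[0])))
a=np.arctan2(v[1],v[0]);ey=np.array([np.cos(a),np.sin(a)]);ex=np.array([ey[1],-ey[0]])
o=(b1+b2)[:2]/2+.144*ex; print("origin",o,"from c1",c1[:2]-.09*ex-.165*ey)
for n,p in(("pin",pin),("h2",h2),("c1",c1)):print(n,(p[:2]-o)@ex,(p[:2]-o)@ey)
r=f(56,337,.005);e=f(153,385,.005);print("opener ring",r,"end",e,np.linalg.norm(r-e))
```

```text
pin [ 0.49219373 -0.00346046  0.105     ] h2 [ 0.46289415 -0.12076199  0.1019    ]
0.12090539284776879 75.97561736963641
c1 [0.7391925  0.10536008 0.07      ] brackets [0.50619223 0.1515166  0.112     ] [ 0.43271197 -0.1418153   0.112     ]
0.30239535098928016 75.93668424039656
origin [ 0.6091361  -0.03014048] from c1 [ 0.61179599 -0.03282505]
pin -0.11992043609207441 -0.002535926657443302
h2 -0.11983827951853109 -0.12344129159205125
c1 0.09323249819609414 0.16304223372059226
opener ring [0.48111696 0.42404778 0.005     ] end [0.43567128 0.33545942 0.005     ] 0.09956508227193338
```

send_rows([
  {"gripper":1,"linear":[0.03,-0.04,0.02],"delta_rot":[0,0,0]},
  {"gripper":1,"linear":[0.055,-0.085,0.04],"delta_rot":[0,0,0]},
  {"gripper":1,"linear":[0.08,-0.13,0.05],"delta_rot":[0,0,0]},
  {"gripper":1,"linear":[0.105,-0.17,0.05],"delta_rot":[0,0,0]},
  {"gripper":1,"linear":[0.13,-0.215,0.05],"delta_rot":[0,0,0]},
  {"gripper":1,"linear":[0.155,-0.26,0.05],"delta_rot":[0,0,0]},
  {"gripper":1,"linear":[0.18,-0.3,0.05],"delta_rot":[0,0,0]},
  {"gripper":1,"linear":[0.2,-0.34,0.05],"delta_rot":[0,0,0]},
])

```text
clock: 0.9
position: [0.3419, 0.218, 0.2442]
ee_rot: [0.0, 0.125, 0.992, 0.0]
contact_force: [0.5, -0.2, 1.1]
width: -0.0001
gripper_force: 0.0
```

send_rows([
  {"gripper":1,"linear":[0.02,-0.04,0],"delta_rot":[-0.03,-0.12,0]},
  {"gripper":1,"linear":[0.04,-0.08,0],"delta_rot":[-0.06,-0.24,0]},
  {"gripper":1,"linear":[0.06,-0.12,0],"delta_rot":[-0.09,-0.36,0]},
  {"gripper":1,"linear":[0.08,-0.16,-0.02],"delta_rot":[-0.12,-0.48,0]},
  {"gripper":1,"linear":[0.1,-0.2,-0.04],"delta_rot":[-0.148,-0.593,0]},
  {"gripper":1,"linear":[0.104,-0.21,-0.06],"delta_rot":[-0.148,-0.593,0]},
  {"gripper":1,"linear":[0.104,-0.21,-0.06],"delta_rot":[-0.148,-0.593,0]},
  {"gripper":1,"linear":[0.104,-0.21,-0.06],"delta_rot":[-0.148,-0.593,0]},
])

```text
clock: 1.7
position: [0.4454, 0.0095, 0.1844]
ee_rot: [0.299, 0.12, 0.946, -0.036]
contact_force: [0.8, 0.7, 1.4]
width: 0.0001
gripper_force: 0.0
```

Run:
```python
from rig import get_state, optics
import cv2,pickle
s=get_state();print({k:s[k] for k in("clock","qpos","position","ee_rot","contact_force","width")})
w=optics.get_image("wrist");cv2.imwrite("pics/w1.png",w["pixels"]);print(w["K"],w["T_tool_cam"]);pickle.dump((s,w),open("w1.pkl","wb"))
```

```text
{'clock': 1.7, 'qpos': array([-0.01783741, -0.20933591,  2.23539378, -0.25807488,  0.53154232,
       -1.15277631]), 'position': array([0.44536806, 0.00951907, 0.184443  ]), 'ee_rot': array([ 0.29853726,  0.11994856,  0.94615449, -0.0357704 ]), 'contact_force': array([0.80281379, 0.65914636, 1.38627101]), 'width': 0.00014671836086913256}
[[321.23842015   0.         260.69111219]
 [  0.         321.23842015 197.24940754]
 [  0.           0.           1.        ]] [[-4.58087147e-04 -9.54011972e-01 -2.99768158e-01  7.51773884e-02]
 [ 9.99999878e-01 -4.92188776e-04  3.82525409e-05  3.28332816e-04]
 [-1.84035905e-04 -2.99768104e-01  9.54012081e-01 -1.80811741e-01]
 [ 0.00000000e+00  0.00000000e+00  0.00000000e+00  1.00000000e+00]]
```

View pics/w1.png

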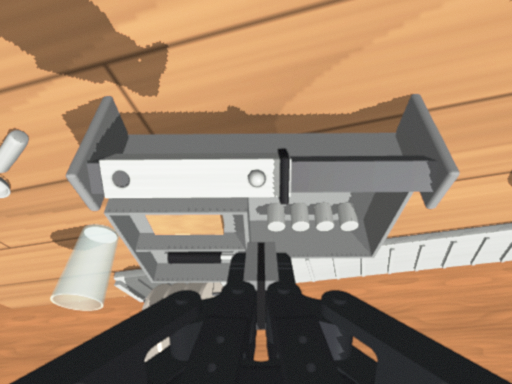

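The wrist view shows the pin at (257,178), the second hole at (121,178) and the collar at (284,176). The sleeve is level in the picture, so the tool is aligned with it.

```bash
cat >> h.py <<'E'
from scipy.spatial.transform import Rotation as Ro
def wray(s,w,uv,z):
    q=s["ee_rot"];R=Ro.from_quat([q[1],q[2],q[3],q[0]]).as_matrix();T=w["T_tool_cam"]
    c=R@T[:3,3]+s["position"];d=R@T[:3,:3]@np.linalg.inv(w["K"])@np.r_[uv,1]
    return c+d*(z-c[2])/d[2]
E
python3 - <<'E'
import pickle
from h import *
s,w=pickle.load(open("w1.pkl","rb"))
g=cv2.cvtColor(w["pixels"],cv2.COLOR_BGR2GRAY)
print(cv2.HoughCircles(g[150:210,90:300],cv2.HOUGH_GRADIENT,1,50,param1=100,param2=10,minRadius=6,maxRadius=12))
pin=wray(s,w,(257,178),.1065);h2=wray(s,w,(121,178),.1019)
print(pin,h2,np.linalg.norm((pin-h2)[:2]),np.degrees(np.arctan2(*(pin-h2)[[1,0]])))
q=s["ee_rot"];R=Ro.from_quat([q[1],q[2],q[3],q[0]]).as_matrix();print(R)
for n,u in(("col",(281,192)),("col",(281,160))):print(n,wray(s,w,u,.1019+(-.01 if u[1]<170 else .009)))
print("pin in tool",R.T@(pin-s["position"]),"h2",R.T@(h2-s["position"]))
E
```

```text
[[[166.5  28.5   9.1]
  [ 31.5  29.5   8.2]]]
[ 0.48855317 -0.00418004  0.1065    ] [ 0.4631302  -0.12210365  0.1019    ] 0.12063293743632103 77.83389584598919
[[-0.7929757   0.24833734  0.55634352]
 [ 0.20562214  0.96866564 -0.13930688]
 [-0.57350595  0.00392957 -0.81919197]]
col [0.50748462 0.01297175 0.1109    ]
col [0.48689919 0.01799998 0.0919    ]
pin in tool [ 0.00763919 -0.00285167  0.08978442] h2 [ 0.00618941 -0.12341177  0.09583637]
```

send_rows([
  {"gripper":1,"linear":[0.02,-0.005,-0.035],"delta_rot":[0,0,0]},
  {"gripper":1,"linear":[0.0388,-0.0105,-0.0695],"delta_rot":[0,0,0]},
  {"gripper":1,"linear":[0.0388,-0.0105,-0.0695],"delta_rot":[0,0,0]},
  {"gripper":1,"linear":[0.0388,-0.0105,-0.0695],"delta_rot":[0,0,0]},
])

```text
clock: 2.15
position: [0.485, -0.0, 0.1153]
ee_rot: [0.299, 0.119, 0.946, -0.036]
contact_force: [0.4, -0.3, -0.2]
width: -0.0002
gripper_force: 0.0
```

Run:
```python
from rig import get_state, optics
import cv2,pickle
from h import *
s=get_state();print({k:s[k] for k in("clock","position","ee_rot","contact_force")})
w=optics.get_image("wrist");cv2.imwrite("pics/w2.png",cv2.resize(w["pixels"][150:330,130:390],None,fx=3,fy=3));pickle.dump((s,w),open("w2.pkl","wb"))
```

```text
{'clock': 2.15, 'position': array([ 4.85038412e-01, -3.96971340e-05,  1.15271178e-01]), 'ee_rot': array([ 0.298581  ,  0.11859349,  0.9463154 , -0.03566705]), 'contact_force': array([ 0.41206148, -0.30059951, -0.24584834])}
```

View pics/w2.png

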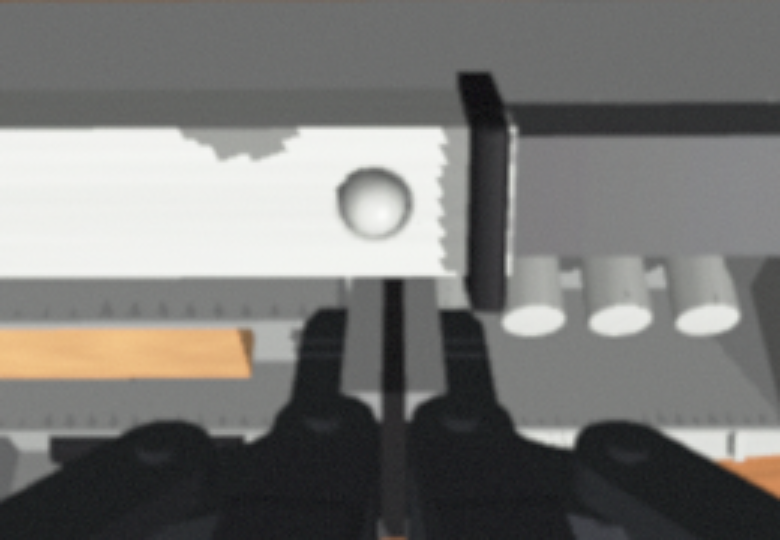

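The enlarged wrist view shows the pin at crop (375,203), the shut fingertips at (395,280) and the collar at (475,190). The tool is offset slightly towards the collar, which is what I want. I'll move down the normal and watch the force.

send_rows([
  {"gripper":1,"linear":[0.0028,-0.0007,-0.0041],"delta_rot":[0,0,0]},
  {"gripper":1,"linear":[0.0056,-0.0014,-0.0082],"delta_rot":[0,0,0]},
  {"gripper":1,"linear":[0.0072,-0.0018,-0.0106],"delta_rot":[0,0,0]},
  {"gripper":1,"linear":[0.0072,-0.0018,-0.0106],"delta_rot":[0,0,0]},
])

```text
clock: 2.6
position: [0.4914, -0.0025, 0.1045]
ee_rot: [0.299, 0.119, 0.946, -0.036]
contact_force: [0.2, -0.7, 0.1]
width: -0.0001
gripper_force: 0.0
```

send_rows([
  {"gripper":1,"linear":[0.0011,-0.0003,-0.0016],"delta_rot":[0,0,0]},
  {"gripper":1,"linear":[0.0017,-0.0004,-0.0025],"delta_rot":[0,0,0]},
  {"gripper":1,"linear":[0.0017,-0.0004,-0.0025],"delta_rot":[0,0,0]},
])

```text
clock: 2.9
position: [0.493, -0.003, 0.1016]
ee_rot: [0.299, 0.119, 0.946, -0.036]
contact_force: [-0.3, 0.3, 0.8]
width: -0.0001
gripper_force: 0.0
```

Run:
```python
from rig import get_state, optics
import cv2,pickle
from h import *
s=get_state();print({k:s[k] for k in("clock","position","contact_force")})
w=optics.get_image("wrist");cv2.imwrite("pics/w3.png",cv2.resize(w["pixels"][150:330,130:390],None,fx=3,fy=3));pickle.dump((s,w),open("w3.pkl","wb"))
```

```text
{'clock': 2.9, 'position': array([ 0.49295833, -0.00297896,  0.10158814]), 'contact_force': array([-0.31751439,  0.25530074,  0.7746936 ])}
```

View pics/w3.png

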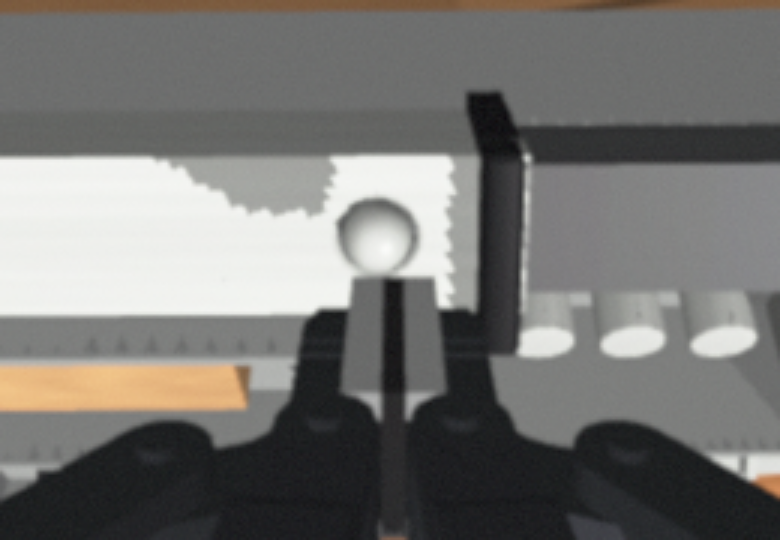

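send_rows([
  {"gripper":1,"linear":[0.0006,-0.0001,-0.0008],"delta_rot":[0,0,0]},
  {"gripper":1,"linear":[0.0011,-0.0003,-0.0016],"delta_rot":[0,0,0]},
  {"gripper":1,"linear":[0.0011,-0.0003,-0.0016],"delta_rot":[0,0,0]},
])

```text
clock: 3.25
position: [0.4941, -0.0032, 0.1]
ee_rot: [0.299, 0.119, 0.946, -0.036]
contact_force: [0.5, 0.1, -0.3]
width: 0.0002
gripper_force: 0.0
```

send_rows([
  {"gripper":1,"linear":[0.0006,-0.0001,-0.0008],"delta_rot":[0,0,0]},
  {"gripper":1,"linear":[0.0011,-0.0003,-0.0016],"delta_rot":[0,0,0]},
  {"gripper":1,"linear":[0.0011,-0.0003,-0.0016],"delta_rot":[0,0,0]},
])

```text
clock: 3.55
position: [0.4952, -0.0035, 0.0984]
ee_rot: [0.299, 0.119, 0.946, -0.036]
contact_force: [-0.7, 0.1, -0.4]
width: -0.0003
gripper_force: 0.0
```

send_rows([
  {"gripper":1,"linear":[0.0011,-0.0003,-0.0016],"delta_rot":[0,0,0]},
  {"gripper":1,"linear":[0.0017,-0.0004,-0.0025],"delta_rot":[0,0,0]},
  {"gripper":1,"linear":[0.0017,-0.0004,-0.0025],"delta_rot":[0,0,0]},
])

```text
clock: 3.85
position: [0.4969, -0.0039, 0.0958]
ee_rot: [0.299, 0.119, 0.946, -0.036]
contact_force: [0.2, 0.2, -0.5]
width: 0.0002
gripper_force: 0.0
```

send_rows([
  {"gripper":1,"linear":[0.0011,-0.0003,-0.0016],"delta_rot":[0,0,0]},
  {"gripper":1,"linear":[0.0017,-0.0004,-0.0025],"delta_rot":[0,0,0]},
  {"gripper":1,"linear":[0.0017,-0.0004,-0.0025],"delta_rot":[0,0,0]},
])

```text
clock: 4.15
position: [0.4986, -0.0043, 0.0933]
ee_rot: [0.299, 0.119, 0.946, -0.036]
contact_force: [-0.5, -0.6, 0.7]
width: 0.0002
gripper_force: 0.0
```

Run:
```python
from rig import get_state, optics
import cv2,pickle
from h import *
s=get_state();print({k:s[k] for k in("clock","position","contact_force")})
w=optics.get_image("wrist");t=optics.get_image("top");sc=optics.get_image("scene")
pickle.dump((s,w,t,sc),open("w4.pkl","wb"))
a=cv2.resize(w["pixels"][170:290,190:330],(420,360),interpolation=cv2.INTER_CUBIC)
p=proj(sc,s["position"])[0];p2=proj(t,s["position"])[0];print(p,p2)
x,y=map(int,p);b=cv2.resize(sc["pixels"][y-45:y+45,x-45:x+45],(360,360),interpolation=cv2.INTER_CUBIC)
cv2.imwrite("pics/w4.png",np.hstack([a,b]))
```

```text
{'clock': 4.15, 'position': array([ 0.49857693, -0.00434632,  0.09331323]), 'contact_force': array([-0.49271614, -0.61709176,  0.65194261])}
[250.93074547 192.16226572] [249.82299378 195.60642062]
```

View pics/w4.png

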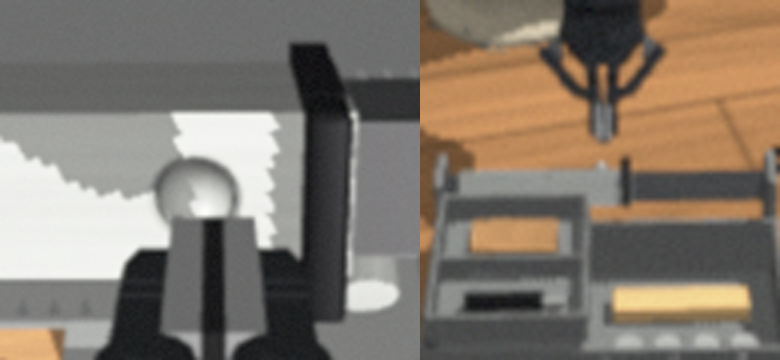

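The wrist crop (left) and scene crop (right) both show the fingertips still short of the pin. In the scene crop the tip is at (602,138) and the pin at (602,165). I'll work out where the real tip lies along the tool axis.

Run:
```python
import pickle
from h import *
s,w,t,sc=pickle.load(open("w4.pkl","rb"))
q=s["ee_rot"];R=Ro.from_quat([q[1],q[2],q[3],q[0]]).as_matrix()
T=w["T_tool_cam"]
def pw(p): 
    c=T[:3,:3].T@(np.array(p)-T[:3,3]);return (w["K"]@c/c[2])[:2]
off=np.array([205,147])
x,y=map(int,proj(sc,s["position"])[0])
for d in(0,.01,.02,.03,.04,.05):
    for xx in(0,.011): print(d,xx,"scene crop",((proj(sc,s["position"]+R@[xx,0,-d])[0]-[x-45,y-45]+.5)*4+[420,0]).round(),"wrist",pw([xx,0,-d]).round(1))
pin=np.array([.4885,-.0042,.1065]);print("pin in scene crop",((proj(sc,pin)[0]-[x-45,y-45]+.5)*4+[420,0]))
```

```text
0 0 scene crop [606. 183.] wrist [260.2 226.1]
0 0.011 scene crop [606. 182.] wrist [260.1 209. ]
0.01 0 scene crop [606. 172.] wrist [260.1 232.8]
0.01 0.011 scene crop [606. 172.] wrist [260.1 214.9]
0.02 0 scene crop [605. 162.] wrist [260.1 240.2]
0.02 0.011 scene crop [606. 161.] wrist [260.1 221.5]
0.03 0 scene crop [605. 152.] wrist [260.1 248.4]
0.03 0.011 scene crop [606. 151.] wrist [260.1 228.8]
0.04 0 scene crop [605. 141.] wrist [260.  257.7]
0.04 0.011 scene crop [605. 141.] wrist [260. 237.]
0.05 0 scene crop [605. 131.] wrist [260.  268.1]
0.05 0.011 scene crop [605. 131.] wrist [260.  246.3]
pin in scene crop [603.11701125 165.70555592]
```

Both views agree that the tips really end about 44 mm short of the reported TCP. I'll correct for that and treat the force reading as the real check. The shut tips measure about 12 mm along y but 22 mm across, so I'll turn 90° about the tool axis. That lets one fingertip hold the pin down and reach the collar at the same time.

send_rows([
  {"gripper":1,"linear":[0,0,0],"delta_rot":[0.082,-0.02,-0.12]},
  {"gripper":1,"linear":[0,0,0],"delta_rot":[0.164,-0.041,-0.241]},
  {"gripper":1,"linear":[0,0,0],"delta_rot":[0.245,-0.061,-0.361]},
  {"gripper":1,"linear":[0,0,0],"delta_rot":[0.327,-0.082,-0.482]},
  {"gripper":1,"linear":[0,0,0],"delta_rot":[0.409,-0.102,-0.602]},
  {"gripper":1,"linear":[0,0,0],"delta_rot":[0.491,-0.123,-0.723]},
  {"gripper":1,"linear":[0,0,0],"delta_rot":[0.573,-0.143,-0.843]},
  {"gripper":1,"linear":[0,0,0],"delta_rot":[0.654,-0.164,-0.963]},
])

```text
clock: 5.1
position: [0.4986, -0.0043, 0.0936]
ee_rot: [0.268, 0.626, 0.719, 0.137]
contact_force: [-0.3, 0.2, 0.0]
width: -0.0001
gripper_force: 0.0
```

send_rows([
  {"gripper":1,"linear":[0,0,0],"delta_rot":[0.082,-0.02,-0.12]},
  {"gripper":1,"linear":[0,0,0],"delta_rot":[0.164,-0.041,-0.241]},
  {"gripper":1,"linear":[0,0,0],"delta_rot":[0.22,-0.055,-0.324]},
  {"gripper":1,"linear":[0,0,0],"delta_rot":[0.22,-0.055,-0.324]},
  {"gripper":1,"linear":[0,0,0],"delta_rot":[0.22,-0.055,-0.324]},
])

```text
clock: 5.6
position: [0.4986, -0.0043, 0.0936]
ee_rot: [0.237, 0.753, 0.585, 0.185]
contact_force: [-0.3, 1.1, -0.4]
width: 0.0002
gripper_force: 0.0
```

Run:
```python
from rig import get_state, optics
import cv2,pickle
from h import *
s=get_state();print({k:s[k] for k in("clock","qpos","position","contact_force")})
w=optics.get_image("wrist");pickle.dump((s,w),open("w5.pkl","wb"))
q=s["ee_rot"];R=Ro.from_quat([q[1],q[2],q[3],q[0]]).as_matrix();print(R)
pin=np.array([.489,-.004,.1067]);print("pin in tool",R.T@(pin-s["position"]))
cv2.imwrite("pics/w5.png",cv2.resize(w["pixels"][130:330,130:390],None,fx=3,fy=3))
```

```text
{'clock': 5.6, 'qpos': array([-0.06397181,  0.03284485,  2.33665729, -0.55820582,  0.19785693,
        0.70211254]), 'position': array([ 0.49859907, -0.00428568,  0.09357915]), 'contact_force': array([-0.34963921,  1.09194148, -0.37319463])}
[[ 0.24611986  0.79337597  0.5567581 ]
 [ 0.96923801 -0.20243329 -0.1399944 ]
 [ 0.00163818  0.57408652 -0.81879301]]
pin in tool [-0.00206414 -0.000141   -0.01612761]
```

View pics/w5.png

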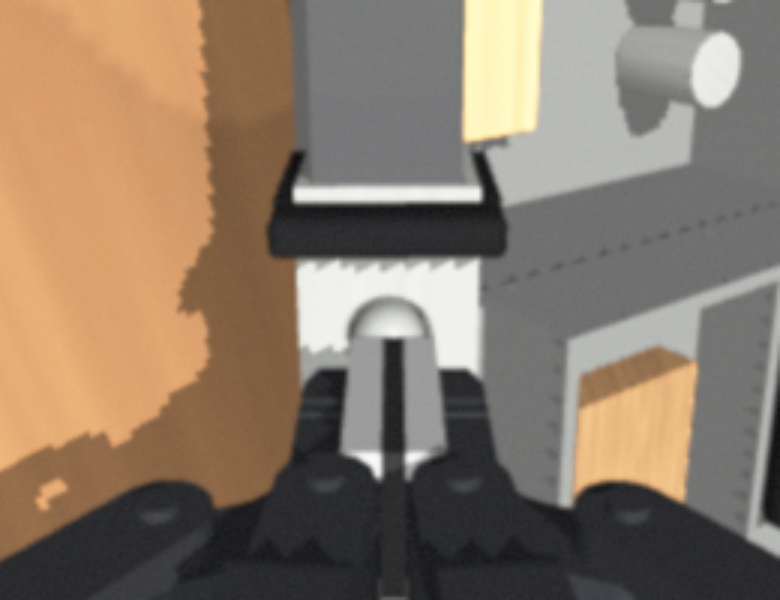

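The picture shows the pin at crop (388,315), centred on the tip, with the collar at (388,230). Joint 5 is at 0.198 and its limit is 0.11, so this tilt may not allow pressing all the way. I'll fit simple kinematics from the saved states and choose a tilt that works.

```bash
cat > kin.py <<'E'
import pickle
from h import *
from scipy.optimize import least_squares
def fk(q,p):
    a2,a3,h,L,o1,o2=p
    A=Ro.from_euler('ZY',[q[0],q[1]]);B=Ro.from_euler('ZY',[q[0],q[1]+q[2]])
    C=B*Ro.from_euler('ZYZ',[q[3],q[4],q[5]])
    return np.array([0,0,h])+Ro.from_euler('Z',q[0]).apply([o1,0,0])+A.apply([0,0,a2])+B.apply([o2,0,a3])+C.apply([0,0,L]),C
S=[pickle.load(open(f"w{i}.pkl","rb"))[0] for i in range(1,6)]+[dict(qpos=np.array([1.199,.2766,1.5061,0,1.3607,-.121]),position=np.array([.1425,.5564,.1934]),ee_rot=np.array([-.0002,.12507,.99215,-.0009]))]
rot=lambda e:Ro.from_quat([e[1],e[2],e[3],e[0]])
f=least_squares(lambda p:np.concatenate([fk(s["qpos"],p)[0]-s["position"] for s in S]),[.45,.45,.2,.2,0,0])
P=f.x
def ik(pos,Rt,q0):
    def r(q):
        x,C=fk(q,P);return np.r_[(x-pos)*10,(C.inv()*Rt).as_rotvec()]
    lo=np.array([-2.89,-.75,.22,-1.18,.11,-2.7]);hi=np.array([2.89,2.08,2.7,4.32,2.71,2.7])
    g=least_squares(r,np.clip(q0,lo+1e-3,hi-1e-3),bounds=(lo,hi));return g.x,np.abs(g.fun).max()
E
python3 - <<'E'
from kin import *
print(P,np.abs(f.fun).max())
W=fk(S[4]["qpos"],P)[1].inv()*rot(S[4]["ee_rot"]);print(W.as_rotvec(),[ (fk(s["qpos"],P)[1].inv()*rot(s["ee_rot"])).as_rotvec().round(3) for s in S])
ey=np.array([.242,.970,0]);ex=np.array([.970,-.242,0])
for t in(35,25,20,15,10):
    Rt=Ro.from_rotvec(ey*np.radians(35-t))*rot(S[4]["ee_rot"])*W.inv()
    z=Rt.apply([0,0,1])
    tip=np.array([.489,-.004,.1067])-.007*np.array([-.556,.139,.819])
    o=[]
    for s in(0,.06,.12):
        q,e=ik(tip+z*.044+ey*s,Rt,S[4]["qpos"]);o.append((q[3:].round(2).tolist(),round(e,4)))
    print(t,o)
E
```

```text
[ 0.11373574  0.07869012 -0.21858785 -0.18136672  0.42652874 -0.16100245] 0.06410588662219671
[-3.69944320e-16  1.54143467e-16  1.57079633e+00] [array([-0.   , -0.   ,  1.571]), array([-0.   ,  0.   ,  1.571]), array([-0.   , -0.   ,  1.571]), array([-0.   , -0.   ,  1.571]), array([-0.   ,  0.   ,  1.571]), array([ 0.   , -0.   ,  1.571])]
35 [([-1.18, 0.11, 1.34], np.float64(0.079)), ([-1.18, 0.14, 1.42], np.float64(0.0767)), ([-1.18, 0.21, 1.48], np.float64(0.0298))]
25 [([-1.18, 0.11, 1.35], np.float64(0.0545)), ([-1.18, 0.13, 1.45], np.float64(0.0152)), ([-1.18, 0.17, 1.53], np.float64(0.0051))]
20 [([-1.18, 0.11, 1.35], np.float64(0.1361)), ([-1.16, 0.12, 1.43], np.float64(0.0859)), ([-0.98, 0.16, 1.36], np.float64(0.0136))]
15 [([-1.12, 0.11, 1.3], np.float64(0.2205)), ([-1.0, 0.11, 1.29], np.float64(0.1626)), ([-0.84, 0.14, 1.23], np.float64(0.0853))]
10 [([-0.89, 0.11, 1.07], np.float64(0.2951)), ([-0.78, 0.11, 1.08], np.float64(0.2363)), ([-0.63, 0.13, 1.03], np.float64(0.1546))]
```

```bash
python3 - <<'E'
s=open('kin.py').read()
s=s.replace("a2,a3,h,L,o1,o2=p","a2,a3,h,L,o1,o2,b2,m=p").replace("A.apply([0,0,a2])","A.apply([b2,0,a2])").replace("C.apply([0,0,L])","(B*Ro.from_euler('ZY',[q[3],q[4]])).apply([m,0,0])+C.apply([0,0,L])").replace(".2,.2,0,0]",".2,.2,0,0,0,0]")
open('kin.py','w').write(s)
E
python3 - <<'E'
from kin import *
print(P.round(4),f.fun.reshape(-1,3).round(4).tolist())
for s in S: print(s["qpos"].round(3),s["position"].round(4))
E
```

```text
[ 0.2052  0.174  -0.1643 -0.0715  0.2125 -0.1455  0.0613 -0.0418] [[-0.0006, 0.001, -0.0006], [0.0022, -0.0022, 0.0019], [0.0008, -0.0011, 0.0005], [-0.0011, 0.0003, -0.0008], [-0.0013, 0.0016, -0.0011], [0.0646, -0.0252, 0.0]]
[-0.018 -0.209  2.235 -0.258  0.532 -1.153] [0.4454 0.0095 0.1844]
[-0.053 -0.031  2.318 -0.412  0.274 -1.011] [ 0.485  -0.      0.1153]
[-0.062  0.008  2.331 -0.486  0.225 -0.939] [ 0.493  -0.003   0.1016]
[-0.066  0.033  2.337 -0.549  0.197 -0.877] [ 0.4986 -0.0043  0.0933]
[-0.064  0.033  2.337 -0.558  0.198  0.702] [ 0.4986 -0.0043  0.0936]
[ 1.199  0.277  1.506  0.     1.361 -0.121] [0.1425 0.5564 0.1934]
```

```bash
python3 - <<'E'
s=open('kin.py').read()
s=s.replace("b2,m=p","o3=p").replace("[b2,0,a2]","[0,0,a2]").replace("(B*Ro.from_euler('ZY',[q[3],q[4]])).apply([m,0,0])+","").replace("[o1,0,0]","[o1,o3,0]").replace(",0,0,0,0]",",0,0,0]")
open('kin.py','w').write(s)
E
cat > tilt.py <<'E'
from kin import *
print(P.round(4),np.abs(f.fun).max())
W=fk(S[4]["qpos"],P)[1].inv()*rot(S[4]["ee_rot"])
ey=np.array([.242,.970,0])
for t in(35,25,20,15,10):
    Rt=Ro.from_rotvec(ey*np.radians(35-t))*rot(S[4]["ee_rot"])*W.inv()
    z=Rt.apply([0,0,1]);tip=np.array([.489,-.004,.1067])-.007*np.array([-.556,.139,.819])
    o=[]
    for s in(0,.06,.12):
        q,e=ik(tip+z*.044+ey*s,Rt,S[4]["qpos"]);o.append((q[3:].round(2).tolist(),round(e,4)))
    print(t,o)
E
python3 tilt.py
```

```text
[6.295e-01 4.210e-01 1.368e-01 4.014e-01 1.000e-04 6.040e-02 6.940e-02] 2.3044490965629105e-05
35 [([-0.99, 0.11, 1.12], np.float64(0.0)), ([-1.11, 0.22, 1.4], np.float64(0.0)), ([-1.08, 0.33, 1.5], np.float64(0.0))]
25 [([-0.16, 0.37, 0.28], np.float64(0.0)), ([-0.32, 0.41, 0.58], np.float64(0.0)), ([-0.42, 0.47, 0.8], np.float64(0.0))]
20 [([-0.09, 0.51, 0.2], np.float64(0.0)), ([-0.19, 0.53, 0.43], np.float64(0.0)), ([-0.26, 0.57, 0.62], np.float64(0.0))]
15 [([-0.05, 0.63, 0.16], np.float64(0.0)), ([-0.11, 0.65, 0.35], np.float64(0.0)), ([-0.16, 0.68, 0.51], np.float64(0.0))]
10 [([-0.03, 0.75, 0.13], np.float64(0.0)), ([-0.06, 0.77, 0.29], np.float64(0.0)), ([-0.09, 0.8, 0.43], np.float64(0.0))]
```

The model now matches to 0.02 mm. I'll use a 28° tilt, which is 7° off the face normal and keeps joint 5 near 0.3, and hover just above the pin.

send_rows([
  {"gripper":1,"linear":[0,0,0],"delta_rot":[0.0296,0.1185,0]},
  {"gripper":1,"linear":[0.003,0,-0.012],"delta_rot":[0.0296,0.1185,0]},
  {"gripper":1,"linear":[0.0062,0.0005,-0.0233],"delta_rot":[0.0296,0.1185,0]},
  {"gripper":1,"linear":[0.0062,0.0005,-0.0233],"delta_rot":[0.0296,0.1185,0]},
])

```text
clock: 6.05
position: [0.5062, -0.0039, 0.0704]
ee_rot: [0.191, 0.766, 0.595, 0.15]
contact_force: [-0.4, 0.4, 4.6]
width: 0.0
gripper_force: 1.8
```

send_rows([
  {"gripper":1,"linear":[0.0017,-0.0004,-0.0025],"delta_rot":[0,0,0]},
  {"gripper":1,"linear":[0.0028,-0.0007,-0.0041],"delta_rot":[0,0,0]},
  {"gripper":1,"linear":[0.0028,-0.0007,-0.0041],"delta_rot":[0,0,0]},
])

```text
clock: 6.35
position: [0.5079, -0.0043, 0.0683]
ee_rot: [0.192, 0.766, 0.595, 0.151]
contact_force: [-10.6, 2.7, 19.2]
width: -0.0001
gripper_force: 11.1
```

send_rows([
  {"gripper":1,"linear":[0.0011,-0.0003,-0.0016],"delta_rot":[0,0,0]},
  {"gripper":1,"linear":[0.0017,-0.0004,-0.0025],"delta_rot":[0,0,0]},
  {"gripper":1,"linear":[0.0017,-0.0004,-0.0025],"delta_rot":[0,0,0]},
])

```text
clock: 6.65
position: [0.5084, -0.0044, 0.0677]
ee_rot: [0.193, 0.766, 0.595, 0.151]
contact_force: [-28.4, 6.9, 47.4]
width: -0.0
gripper_force: 28.4
```

Run:
```python
from rig import get_state, optics
import cv2,pickle
from h import *
s=get_state();print({k:s[k] for k in("clock","qpos","position","contact_force")})
w=optics.get_image("wrist");sc=optics.get_image("scene");pickle.dump((s,w,sc),open("w6.pkl","wb"))
a=cv2.resize(w["pixels"][180:290,190:330],(450,354),interpolation=cv2.INTER_CUBIC)
b=cv2.resize(sc["pixels"][150:220,215:285],(350,354),interpolation=cv2.INTER_CUBIC)
cv2.imwrite("pics/w6.png",np.hstack([a,b]))
```

```text
{'clock': 6.65, 'qpos': array([-0.08544478,  0.10439805,  2.25779073, -0.25954284,  0.29933999,
        0.39392916]), 'position': array([ 0.50835626, -0.00438511,  0.06774746]), 'contact_force': array([-28.36625794,   6.85984394,  47.35400742])}
```

View pics/w6.png

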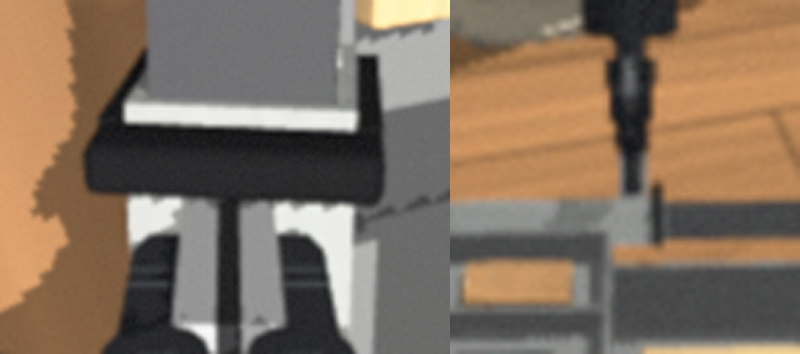

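Contact: about 55 N along the face normal, so the fingertip is on the sleeve face with the pin beneath it. The wrist crop shows the tip at (230,200), right against the collar. I'll ease off to about 15 N and push along +y.

send_rows([
  {"gripper":1,"linear":[-0.0018,0.0004,0.0027],"delta_rot":[0,0,0]},
  {"gripper":1,"linear":[-0.0018,0.0004,0.0027],"delta_rot":[0,0,0]},
  {"gripper":1,"linear":[-0.0014,0.0023,0.0027],"delta_rot":[0,0,0]},
  {"gripper":1,"linear":[-0.0009,0.0043,0.0027],"delta_rot":[0,0,0]},
  {"gripper":1,"linear":[-0.0009,0.0043,0.0027],"delta_rot":[0,0,0]},
])

```text
clock: 7.25
position: [0.5086, -0.0007, 0.0683]
ee_rot: [0.192, 0.766, 0.595, 0.15]
contact_force: [-8.2, -0.1, 16.7]
width: -0.0002
gripper_force: 8.6
```

send_rows([
  {"gripper":1,"linear":[0.0005,0.0019,0],"delta_rot":[0,0,0]},
  {"gripper":1,"linear":[0.001,0.0039,0],"delta_rot":[0,0,0]},
  {"gripper":1,"linear":[0.001,0.0039,0],"delta_rot":[0,0,0]},
])

```text
clock: 7.55
position: [0.5096, 0.0032, 0.0683]
ee_rot: [0.192, 0.766, 0.595, 0.15]
contact_force: [-7.2, 2.2, 14.8]
width: 0.0002
gripper_force: 8.6
```

send_rows([
  {"gripper":1,"linear":[0.0005,0.0019,0],"delta_rot":[0,0,0]},
  {"gripper":1,"linear":[0.001,0.0039,0],"delta_rot":[0,0,0]},
  {"gripper":1,"linear":[0.001,0.0039,0],"delta_rot":[0,0,0]},
])

```text
clock: 7.85
position: [0.5107, 0.0074, 0.0683]
ee_rot: [0.192, 0.766, 0.595, 0.15]
contact_force: [-7.2, 1.8, 15.4]
width: 0.0002
gripper_force: 8.6
```

Run:
```python
from rig import get_state, optics
import pickle
from h import *
s=get_state();print({k:s[k] for k in("clock","position","contact_force")})
w=optics.get_image("wrist");sc=optics.get_image("scene");pickle.dump((s,w,sc),open("w7.pkl","wb"))
w6=pickle.load(open("w6.pkl","rb"))
for im in(w6[1],w):
    g=cv2.cvtColor(im["pixels"],cv2.COLOR_BGR2GRAY);print("col u235",g[205:262:3,235].tolist())
d=pickle.load(open("im0.pkl","rb"))
for im in(d["scene"],w6[2],sc):
    g=cv2.cvtColor(im["pixels"],cv2.COLOR_BGR2GRAY);print(g[194,244:272].tolist())
```

```text
{'clock': 7.85, 'position': array([0.51067852, 0.00736676, 0.06827512]), 'contact_force': array([-7.20036448,  1.81763294, 15.36714956])}
col u235 [95, 117, 152, 234, 209, 26, 26, 35, 41, 41, 40, 41, 200, 234, 233, 233, 166, 38, 42]
col u235 [102, 135, 174, 233, 138, 24, 21, 37, 41, 41, 40, 44, 220, 232, 232, 233, 163, 39, 45]
[145, 145, 148, 146, 146, 147, 149, 146, 145, 140, 120, 83, 52, 68, 81, 72, 72, 69, 70, 70, 70, 71, 74, 71, 70, 71, 71, 72]
[131, 143, 145, 146, 147, 148, 147, 146, 146, 139, 121, 83, 48, 70, 80, 68, 68, 70, 69, 71, 69, 67, 69, 69, 70, 70, 70, 69]
[120, 118, 124, 134, 142, 144, 147, 149, 149, 145, 148, 145, 142, 122, 87, 42, 68, 89, 73, 68, 71, 68, 68, 66, 70, 71, 73, 70]
```

The collar has not moved in the wrist view, but in the scene it has shifted about 3 px (12 mm). So the sleeve is travelling with the finger and the pin has slipped under. I'll carry on sliding.

send_rows([
  {"gripper":1,"linear":[0.0024,0.0097,0],"delta_rot":[0,0,0]},
  {"gripper":1,"linear":[0.0048,0.0194,0],"delta_rot":[0,0,0]},
  {"gripper":1,"linear":[0.0073,0.0291,0],"delta_rot":[0,0,0]},
  {"gripper":1,"linear":[0.0097,0.0388,0],"delta_rot":[0,0,0]},
  {"gripper":1,"linear":[0.0121,0.0485,0],"delta_rot":[0,0,0]},
  {"gripper":1,"linear":[0.0145,0.0582,0],"delta_rot":[0,0,0]},
  {"gripper":1,"linear":[0.0169,0.0679,0],"delta_rot":[0,0,0]},
  {"gripper":1,"linear":[0.0194,0.0776,0],"delta_rot":[0,0,0]},
])

```text
clock: 8.75
position: [0.5297, 0.084, 0.0683]
ee_rot: [0.192, 0.766, 0.595, 0.149]
contact_force: [-5.4, -3.9, 15.5]
width: 0.0001
gripper_force: 7.6
```

send_rows([
  {"gripper":1,"linear":[0.001,0.0039,0],"delta_rot":[0,0,0]},
  {"gripper":1,"linear":[0.0019,0.0078,0],"delta_rot":[0,0,0]},
  {"gripper":1,"linear":[0.0029,0.0116,0],"delta_rot":[0,0,0]},
  {"gripper":1,"linear":[0.0036,0.0145,0],"delta_rot":[0,0,0]},
  {"gripper":1,"linear":[0.0044,0.0175,0],"delta_rot":[0,0,0]},
  {"gripper":1,"linear":[0.0051,0.0204,0],"delta_rot":[0,0,0]},
  {"gripper":1,"linear":[0.0056,0.0223,0],"delta_rot":[0,0,0]},
  {"gripper":1,"linear":[0.0056,0.0223,0],"delta_rot":[0,0,0]},
])

```text
clock: 9.55
position: [0.536, 0.1084, 0.0683]
ee_rot: [0.191, 0.766, 0.595, 0.152]
contact_force: [-5.8, 4.4, 12.7]
width: 0.0002
gripper_force: 7.2
```

send_rows([
  {"gripper":1,"linear":[0.0002,0.001,0],"delta_rot":[0,0,0]},
  {"gripper":1,"linear":[0.0005,0.002,0],"delta_rot":[0,0,0]},
  {"gripper":1,"linear":[0.0007,0.003,0],"delta_rot":[0,0,0]},
  {"gripper":1,"linear":[0.001,0.0039,0],"delta_rot":[0,0,0]},
  {"gripper":1,"linear":[0.001,0.0039,0],"delta_rot":[0,0,0]},
])

```text
clock: 10.05
position: [0.5367, 0.1113, 0.0683]
ee_rot: [0.192, 0.766, 0.595, 0.151]
contact_force: [-6.7, 0.9, 13.2]
width: 0.0002
gripper_force: 7.2
```

send_rows([
  {"gripper":1,"linear":[0.0002,0.001,0],"delta_rot":[0,0,0]},
  {"gripper":1,"linear":[0.0005,0.0019,0],"delta_rot":[0,0,0]},
  {"gripper":1,"linear":[0.0005,0.0019,0],"delta_rot":[0,0,0]},
  {"gripper":1,"linear":[0.0005,0.0019,0],"delta_rot":[0,0,0]},
])

```text
clock: 10.45
position: [0.5371, 0.113, 0.0683]
ee_rot: [0.192, 0.766, 0.595, 0.15]
contact_force: [-6.4, 0.5, 13.1]
width: 0.0002
gripper_force: 7.2
```

Run:
```python
from rig import get_state, optics
import pickle
from h import *
s=get_state();print({k:s[k] for k in("clock","qpos","position","contact_force")})
w=optics.get_image("wrist");sc=optics.get_image("scene");t=optics.get_image("top");pickle.dump((s,w,sc,t),open("w8.pkl","wb"))
d=pickle.load(open("im0.pkl","rb"))
for im,r in((d["scene"],range(244,272)),(sc,range(262,296))):
    g=cv2.cvtColor(im["pixels"],cv2.COLOR_BGR2GRAY);print(g[194,r.start:r.stop].tolist(),g[193,r.start:r.stop].tolist())
# pin seen in scene at its fixed place
p=proj(sc,[.489,-.004,.1067])[0];print(p)
x,y=p.round().astype(int)
for im in(d["scene"],sc): print(cv2.cvtColor(im["pixels"],cv2.COLOR_BGR2GRAY)[y-4:y+5,x-6:x+7])
```

```text
{'clock': 10.45, 'qpos': array([ 0.24295211,  0.1864635 ,  2.14264852, -0.56078228,  0.42970118,
        0.96160641]), 'position': array([0.53709172, 0.11296578, 0.06829967]), 'contact_force': array([-6.44917701,  0.4987781 , 13.09707318])}
[145, 145, 148, 146, 146, 147, 149, 146, 145, 140, 120, 83, 52, 68, 81, 72, 72, 69, 70, 70, 70, 71, 74, 71, 70, 71, 71, 72] [147, 147, 145, 147, 145, 145, 147, 146, 143, 137, 109, 74, 49, 67, 82, 73, 67, 73, 67, 70, 70, 70, 72, 68, 70, 69, 72, 70]
[145, 145, 139, 128, 124, 124, 125, 123, 126, 126, 123, 124, 130, 140, 138, 136, 142, 148, 145, 147, 147, 147, 145, 135, 104, 54, 56, 75, 58, 63, 69, 83, 117, 148] [149, 149, 147, 136, 118, 119, 120, 120, 119, 119, 114, 117, 121, 133, 137, 144, 147, 147, 147, 145, 147, 146, 146, 136, 103, 56, 57, 81, 60, 57, 70, 92, 122, 150]
[250.35863611 187.95346197]
[[152 153 153 155 153 152 152 149 150 149 148 147 147]
 [153 153 151 149 150 148 148 147 144 145 142 135 126]
 [150 148 146 149 146 149 149 145 142 144 135 109  85]
 [146 145 147 144 147 159 170 153 142 141 125  77  54]
 [149 145 146 142 145 160 176 158 145 145 129  80  50]
 [151 150 152 147 145 151 156 156 148 149 134  75  53]
 [154 151 151 151 154 152 151 150 148 149 128  75  49]
 [148 152 152 150 150 148 149 151 147 145 124  72  48]
 [148 149 149 148 149 149 150 148 144 141 109  70  45]]
[[152 154 153 154 152 152 154 152 151 151 149 150 147]
 [155 151 150 147 148 150 147 147 147 146 144 147 142]
 [150 150 148 147 146 149 148 146 142 146 143 142 140]
 [147 148 146 147 147 162 172 152 142 142 141 141 143]
 [145 142 143 140 142 164 178 157 142 135 136 135 135]
 [128 129 137 146 143 151 159 153 146 141 135 138 138]
 [ 96 104 127 150 150 152 148 151 150 149 148 148 147]
 [ 73  86 122 148 147 147 147 148 151 149 149 149 152]
 [ 73  84 119 144 146 147 150 148 148 148 149 150 148]]
```

At its fixed spot the pin's highlight is the same as at the start (176 then, 178 now), so it has popped out of the second hole. I'll retract along the normal and check once the view is clear.

send_rows([
  {"gripper":1,"linear":[-0.006,0.0005,0.008],"delta_rot":[0,0,0]},
  {"gripper":1,"linear":[-0.017,0.003,0.025],"delta_rot":[0,0,0]},
  {"gripper":1,"linear":[-0.04,0.008,0.06],"delta_rot":[0,0,0]},
  {"gripper":1,"linear":[-0.06,0.012,0.1],"delta_rot":[0,0,0]},
  {"gripper":1,"linear":[-0.06,0.012,0.15],"delta_rot":[0,0,0]},
  {"gripper":1,"linear":[-0.06,0.03,0.19],"delta_rot":[0,0,0]},
  {"gripper":1,"linear":[-0.06,0.05,0.2],"delta_rot":[0,0,0]},
  {"gripper":1,"linear":[-0.06,0.05,0.2],"delta_rot":[0,0,0]},
])

```text
clock: 11.4
position: [0.4774, 0.165, 0.2691]
ee_rot: [0.191, 0.766, 0.595, 0.152]
contact_force: [0.2, 0.5, -0.2]
width: 0.0006
gripper_force: 0.0
```

Run:
```python
from rig import get_state, optics
import pickle
from h import *
s=get_state();print({k:s[k] for k in("clock","qpos","position","ee_rot","contact_force")})
sc=optics.get_image("scene");t=optics.get_image("top");pickle.dump((s,sc,t),open("w9.pkl","wb"))
d=pickle.load(open("im0.pkl","rb"))
# sleeve shift from collar, via template on top view
g0=cv2.cvtColor(d["top"]["pixels"],cv2.COLOR_BGR2GRAY);g1=cv2.cvtColor(t["pixels"],cv2.COLOR_BGR2GRAY)
# collar centroid: darkest pixels near expected places
for g,c in((g0,[.497,.0215,.108]),(g1,[.526,.138,.108])):
    u,v=proj(t,c)[0].round().astype(int);win=g[v-9:v+10,u-9:u+10];m=(win<35).astype(np.uint8)
    M=cv2.moments(m,True);uv=(M["m10"]/M["m00"]+u-9,M["m01"]/M["m00"]+v-9);print((u,v),M["m00"],uv,ray(t,uv,.108))
a=cv2.resize(t["pixels"][130:225,125:310],None,fx=4.2,fy=4.2,interpolation=cv2.INTER_CUBIC)
b=cv2.resize(sc["pixels"][175:240,195:365],(777,196))
cv2.imwrite("pics/w9.png",np.vstack([a,b]));print(a.shape)
# opener, grey mask near its place
hsv=cv2.cvtColor(t["pixels"],cv2.COLOR_BGR2HSV)
x0,y0=125,190;r=hsv[y0:230,x0:175];m=((r[...,1]<60)&(r[...,2]>110)).astype(np.uint8)
n,l,st,ce=cv2.connectedComponentsWithStats(m);i=1+st[1:,4].argmax();ys,xs=np.nonzero(l==i)
pts=np.array([ray(t,(x+x0,y+y0),.008)[:2] for x,y in zip(xs,ys)]);c=pts.mean(0);ev=np.linalg.svd(pts-c)[2][0];ev*=np.sign(ev[1])
pr=(pts-c)@ev;print("opener",c,ev,np.degrees(np.arctan2(ev[1],ev[0])),pr.min(),pr.max(),len(pts),"origin",c+ev*(pr.min()+pr.max())/2)
```

```text
{'clock': 11.4, 'qpos': array([ 0.42743266, -0.0758558 ,  1.84403042, -0.35336591,  1.00293782,
        0.81199944]), 'position': array([0.47737875, 0.16499923, 0.26913279]), 'ee_rot': array([0.19072617, 0.76565043, 0.5952454 , 0.15194032]), 'contact_force': array([ 0.24222082,  0.51893413, -0.23797675])}
(np.int64(243), np.int64(196)) 27.0 (np.float64(243.88888888888889), np.float64(193.40740740740742)) [0.50516274 0.01681099 0.108     ]
(np.int64(210), np.int64(188)) 35.0 (np.float64(211.0), np.float64(185.57142857142858)) [0.53559398 0.1341329  0.108     ]
(399, 777, 3)
opener [0.46056024 0.38735076] [0.47639362 0.87923212] 61.54987291515354 -0.05565156297192797 0.06138761997454811 141 origin [0.46192655 0.38987242]
```

View pics/w9.png

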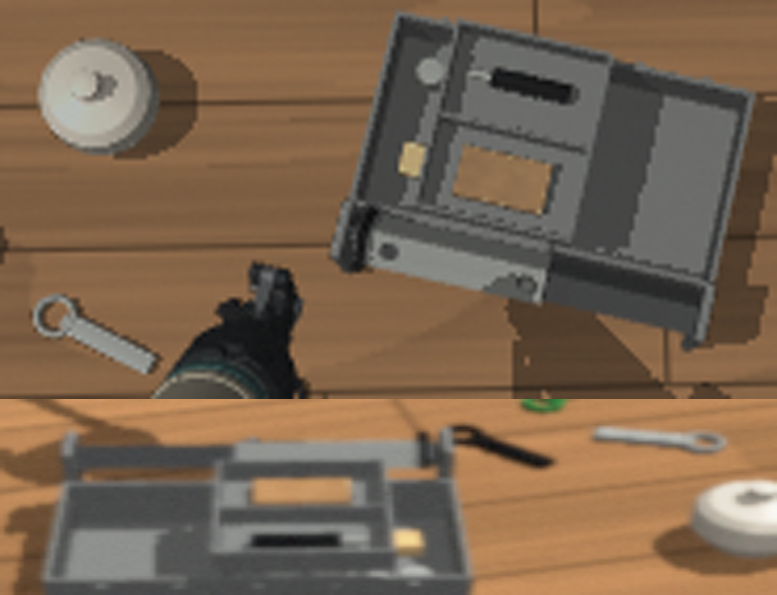

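The picture shows the tray moved and the pin in the second hole at crop (525,285). The empty bay on the right, around (690,180), is open. Collar travel measures 121 mm. Next I'll compute the grasp and placing poses.

```bash
cat > plan.py <<'E'
from kin import *
s,sc,t=pickle.load(open("w9.pkl","rb"))
f=lambda u,v,z:ray(t,((u+.5)/4.2-.5+125,(v+.5)/4.2-.5+130),z)
c1=f(398,14,.07);c2=f(753,93,.07);print("corners",c1,c2,np.linalg.norm(c1-c2),np.degrees(np.arctan2(*(c1-c2)[[1,0]])))
a=np.radians(75.8);ey=np.array([np.cos(a),np.sin(a)]);ex=np.array([ey[1],-ey[0]])
o=(c1+c2)[:2]/2-.09*ex;o2=np.array([.463,-.1215])+.12775*ex
print("origin",o,"x from hole",(o2-o)@ex)
bay=o+ey*-.098;print("bay target",bay)
def down(deg): # tool down with tool x at deg
    A=np.radians(deg);x=np.array([np.cos(A),np.sin(A),0]);z=np.array([0,0,-1.]);return Ro.from_matrix(np.c_[x,np.cross(z,x),z])
W=Ro.from_rotvec([0,0,np.pi/2])
Rg=down(62.5);Rp=down(75.8-90)
R0=rot(s["ee_rot"])
print("to grasp rotvec",(Rg*R0.inv()).as_rotvec().round(4))
q=s["qpos"]
for n,p,R in(("hover",[.464,.394,.10],Rg),("grasp",[.464,.394,-.04],Rg),("carry",[.464,.394,.16],Rg),("mid",[bay[0],bay[1],.16],Rp),("place",[bay[0],bay[1],-.03],Rp)):
    q,e=ik(np.array(p),R*W.inv(),q);print(n,q.round(2),round(e,4))
E
python3 plan.py
```

```text
corners [0.74011121 0.1053522  0.07      ] [ 0.66270655 -0.20979069  0.07      ] 0.3245096602524713 76.20031857285096
origin [ 0.6141588  -0.03014158] x from hole 0.003620702781416818
bay target [ 0.59011867 -0.12514723]
to grasp rotvec [ 0.1706  0.4634 -0.2261]
hover [ 0.59  0.39  1.58 -0.    1.18  1.07] 0.0
grasp [ 0.59  0.54  1.73 -0.    0.87  1.07] 0.0
carry [0.59 0.35 1.49 0.   1.31 1.07] 0.0
mid [-0.32  0.34  1.5  -0.    1.3   1.49] 0.0
place [-0.32  0.52  1.74 -0.    0.89  1.49] 0.0
```

send_rows([
  {"gripper":-0.1,"linear":[-0.003,0.045,0],"delta_rot":[0.043,0.116,-0.056]},
  {"gripper":-0.1,"linear":[-0.006,0.09,0],"delta_rot":[0.085,0.232,-0.113]},
  {"gripper":-0.1,"linear":[-0.009,0.135,-0.01],"delta_rot":[0.128,0.348,-0.17]},
  {"gripper":-0.1,"linear":[-0.011,0.175,-0.035],"delta_rot":[0.1706,0.4634,-0.2261]},
  {"gripper":-0.1,"linear":[-0.013,0.21,-0.07],"delta_rot":[0.1706,0.4634,-0.2261]},
  {"gripper":-0.1,"linear":[-0.0134,0.229,-0.11],"delta_rot":[0.1706,0.4634,-0.2261]},
  {"gripper":-0.1,"linear":[-0.0134,0.229,-0.15],"delta_rot":[0.1706,0.4634,-0.2261]},
  {"gripper":-0.1,"linear":[-0.0134,0.229,-0.15],"delta_rot":[0.1706,0.4634,-0.2261]},
])

```text
clock: 12.3
position: [0.458, 0.3876, 0.1084]
ee_rot: [0.0, 0.855, 0.518, -0.012]
contact_force: [-0.5, -0.3, 0.0]
width: 0.0473
gripper_force: 0.0
```

Run:
```python
from rig import get_state, optics
import pickle
from h import *
s=get_state();print({k:s[k] for k in("clock","position","contact_force","width")})
w=optics.get_image("wrist");pickle.dump((s,w),open("w10.pkl","wb"))
q=s["ee_rot"];R=Ro.from_quat([q[1],q[2],q[3],q[0]]).as_matrix();print(R.round(3).tolist())
T=w["T_tool_cam"]
def pw(P):
    c=T[:3,:3].T@(R.T@(np.array(P)-s["position"])-T[:3,3]);return (w["K"]@c/c[2])[:2].round(1)
e=np.array([np.cos(np.radians(62.5)),np.sin(np.radians(62.5)),0]);o=np.array([.462,.390,.01])
for x in(-.06,0,.022,.04,.06): print(x,pw(o+e*x))
hsv=cv2.cvtColor(w["pixels"],cv2.COLOR_BGR2HSV);m=((hsv[...,1]<50)&(hsv[...,2]>90)).astype(np.uint8)
n,l,st,ce=cv2.connectedComponentsWithStats(m)
for i in range(1,n):
    if st[i,4]>60: print(st[i].tolist(),ce[i].round(1))
np.save("m10.npy",l)
```

```text
{'clock': 12.3, 'position': array([0.45795143, 0.38760649, 0.10837547]), 'contact_force': array([-0.48355301, -0.31368675,  0.04663189]), 'width': 0.04726135649060999}
[[0.462, 0.887, -0.02], [0.887, -0.463, -0.013], [-0.02, -0.012, -1.0]]
-0.06 [264.2 240. ]
0 [264.4 179.4]
0.022 [264.5 155.2]
0.04 [264.5 134.4]
0.06 [264.6 110.3]
[458, 6, 54, 139, 5437] [489.4  80.5]
[244, 113, 46, 129, 2777] [265.6 177.3]
[179, 245, 28, 49, 549] [192.3 268.3]
[315, 245, 28, 50, 562] [329.1 269. ]
```

Run:
```python
import pickle
from h import *
s,w=pickle.load(open("w10.pkl","rb"));l=np.load("m10.npy")
i=l[200,265]
rows=[165,180,195,210,225,235];c=[]
for v in rows:
    u=np.nonzero(l[v]==i)[0];c.append((u.min()+u.max())/2);print(v,u.min(),u.max())
A=wray(s,w,(c[0],165),.01);B=wray(s,w,(np.mean(c[-2:]),230),.01)
d=(A-B)[:2];d/=np.linalg.norm(d);print(np.degrees(np.arctan2(d[1],d[0])))
h=wray(s,w,(np.mean(c),113),.01);e=wray(s,w,(np.mean(c),242),.005);print("ends",h,e,"origin",(h+e)[:2]/2,np.linalg.norm(h-e))
g=(h+e)[:2]/2+.005*d;print("grasp",g,"delta",g-s["position"][:2])
```

```text
165 255 277
180 255 276
195 255 276
210 255 275
225 255 275
235 255 275
61.86925590646783
ends [0.48925173 0.44094871 0.01      ] [0.43311816 0.33219907 0.005     ] origin [0.46118495 0.38657389] 0.12248453659312397
grasp [0.46354237 0.39098326] delta [0.00559094 0.00337678]
```

send_rows([
  {"gripper":-0.1,"linear":[0,0,0],"delta_rot":[0,0,0]},
  {"gripper":-0.1,"linear":[0,0,0],"delta_rot":[0,0,0]},
])

```text
clock: 12.55
position: [0.465, 0.3921, 0.1188]
ee_rot: [-0.0, 0.855, 0.518, -0.001]
contact_force: [1.2, 0.2, 0.5]
width: 0.0472
gripper_force: 0.0
```

send_rows([
  {"gripper":-0.1,"linear":[-0.0015,-0.001,-0.045],"delta_rot":[0,0,0]},
  {"gripper":-0.1,"linear":[-0.0015,-0.001,-0.085],"delta_rot":[0,0,0]},
  {"gripper":-0.1,"linear":[-0.0015,-0.001,-0.115],"delta_rot":[0,0,0]},
  {"gripper":-0.1,"linear":[-0.0015,-0.001,-0.13],"delta_rot":[0,0,0]},
  {"gripper":-0.1,"linear":[-0.0015,-0.001,-0.136],"delta_rot":[0,0,0]},
  {"gripper":-0.1,"linear":[-0.0015,-0.001,-0.136],"delta_rot":[0,0,0]},
  {"gripper":-0.1,"linear":[-0.0015,-0.001,-0.136],"delta_rot":[0,0,0]},
])

```text
clock: 13.25
position: [0.4635, 0.3917, -0.0178]
ee_rot: [-0.0, 0.855, 0.518, -0.001]
contact_force: [0.3, 0.2, 0.7]
width: 0.0469
gripper_force: 0.0
```

Run:
```python
from rig import get_state, optics
import pickle
from h import *
s=get_state();print({k:s[k] for k in("position","contact_force","width")})
w=optics.get_image("wrist")
hsv=cv2.cvtColor(w["pixels"],cv2.COLOR_BGR2HSV);m=((hsv[...,1]<50)&(hsv[...,2]>90)).astype(np.uint8)
n,l,st,ce=cv2.connectedComponentsWithStats(m)
for i in range(1,n):
    if st[i,4]>60: print(st[i].tolist(),ce[i].round(1))
for v in(150,180,210,225,240):
    for i in set(l[v,200:330])-{0}: u=np.nonzero(l[v]==i)[0];print(v,i,u.min(),u.max())
```

```text
{'position': array([ 0.4634538 ,  0.39168996, -0.01775475]), 'contact_force': array([0.28398978, 0.1659007 , 0.66935652]), 'width': 0.04686550490541079}
[222, 142, 80, 207, 7594] [261.  243.7]
[179, 245, 28, 49, 547] [192.4 268.2]
[315, 245, 28, 50, 570] [329. 269.]
150 1 239 284
180 1 222 301
210 1 234 289
225 1 242 280
240 1 243 279
```

The handle is centred at u = 261 and the fingers at 260.5. I'll lower gently until there is contact.

send_rows([
  {"gripper":-0.1,"linear":[0,0,-0.006],"delta_rot":[0,0,0]},
  {"gripper":-0.1,"linear":[0,0,-0.012],"delta_rot":[0,0,0]},
  {"gripper":-0.1,"linear":[0,0,-0.014],"delta_rot":[0,0,0]},
  {"gripper":-0.1,"linear":[0,0,-0.014],"delta_rot":[0,0,0]},
])

```text
clock: 13.7
position: [0.4615, 0.3906, -0.0343]
ee_rot: [-0.0, 0.855, 0.518, -0.003]
contact_force: [0.3, 0.8, -0.4]
width: 0.047
gripper_force: 0.0
```

send_rows([
  {"gripper":-0.1,"linear":[0,0,-0.002],"delta_rot":[0,0,0]},
  {"gripper":-0.1,"linear":[0,0,-0.004],"delta_rot":[0,0,0]},
  {"gripper":-0.1,"linear":[0,0,-0.004],"delta_rot":[0,0,0]},
])

```text
clock: 14.0
position: [0.4618, 0.3908, -0.038]
ee_rot: [-0.0, 0.855, 0.518, -0.003]
contact_force: [0.3, -0.3, -0.8]
width: 0.0465
gripper_force: 0.0
```

send_rows([
  {"gripper":-0.1,"linear":[0,0,-0.002],"delta_rot":[0,0,0]},
  {"gripper":-0.1,"linear":[0,0,-0.003],"delta_rot":[0,0,0]},
  {"gripper":-0.1,"linear":[0,0,-0.003],"delta_rot":[0,0,0]},
])

```text
clock: 14.3
position: [0.4623, 0.3911, -0.0394]
ee_rot: [-0.0, 0.855, 0.518, -0.002]
contact_force: [-1.4, 0.4, 7.4]
width: 0.0473
gripper_force: 3.7
```

send_rows([
  {"gripper":-0.1,"linear":[0,0,-0.002],"delta_rot":[0,0,0]},
  {"gripper":-0.1,"linear":[0,0,-0.002],"delta_rot":[0,0,0]},
])

```text
clock: 14.5
position: [0.4623, 0.3911, -0.0396]
ee_rot: [-0.0, 0.855, 0.518, -0.002]
contact_force: [-3.2, -3.1, 18.7]
width: 0.0471
gripper_force: 9.4
```

Shelf contact at z = -0.039. I'll raise slightly and close.

send_rows([
  {"gripper":-0.1,"linear":[0,0,0.009],"delta_rot":[0,0,0]},
  {"gripper":0.5,"linear":[0,0,0.009],"delta_rot":[0,0,0]},
  {"gripper":1,"linear":[0,0,0.009],"delta_rot":[0,0,0]},
  {"gripper":1,"linear":[0,0,0.009],"delta_rot":[0,0,0]},
  {"gripper":1,"linear":[0,0,0.009],"delta_rot":[0,0,0]},
  {"gripper":1,"linear":[0,0,0.009],"delta_rot":[0,0,0]},
], newtons=50)

```text
clock: 15.1
position: [0.4623, 0.3911, -0.0334]
ee_rot: [-0.0, 0.855, 0.518, -0.003]
contact_force: [-0.9, 0.6, 6.6]
width: 0.018
gripper_force: 49.2
```

send_rows([
  {"gripper":1,"linear":[0,0,0.01],"delta_rot":[0,0,0]},
  {"gripper":1,"linear":[0,0,0.04],"delta_rot":[0,0,0]},
  {"gripper":1,"linear":[0,0,0.08],"delta_rot":[0,0,0]},
  {"gripper":1,"linear":[0,0,0.12],"delta_rot":[0,0,0]},
  {"gripper":1,"linear":[0,0,0.16],"delta_rot":[0,0,0]},
  {"gripper":1,"linear":[0,0,0.19],"delta_rot":[0,0,0]},
  {"gripper":1,"linear":[0,0,0.19],"delta_rot":[0,0,0]},
  {"gripper":1,"linear":[0,0,0.19],"delta_rot":[0,0,0]},
])

```text
clock: 15.9
position: [0.4618, 0.3908, 0.1565]
ee_rot: [-0.0, 0.855, 0.518, -0.003]
contact_force: [-0.3, 0.6, -2.1]
width: 0.018
gripper_force: 49.1
```

```bash
cat >> plan.py <<'E'
from rig import get_state, optics
s=get_state();print({k:s[k] for k in("clock","qpos","position","ee_rot","contact_force","width","gripper_force")})
print("rot to place",(Rp*rot(s["ee_rot"]).inv()).as_rotvec().round(4),"lin",bay-s["position"][:2])
w=optics.get_image("wrist");pickle.dump((s,w),open("w11.pkl","wb"))
hsv=cv2.cvtColor(w["pixels"],cv2.COLOR_BGR2HSV);m=((hsv[...,1]<50)&(hsv[...,2]>90)).astype(np.uint8)
n,l,st,ce=cv2.connectedComponentsWithStats(m)
for i in range(1,n):
    if st[i,4]>200: print(st[i].tolist(),ce[i].round(1))
E
python3 plan.py | tail -8
```

```text
1.30444828e+00, 1.06749665e+00]), 'position': array([0.4618179 , 0.39078583, 0.15649634]), 'ee_rot': array([-3.21067314e-04,  8.55177893e-01,  5.18327676e-01, -2.66247286e-03]), 'contact_force': array([-0.29250328,  0.57468787, -2.13393762]), 'width': 0.01798144664131426, 'gripper_force': 49.116323590278625}
rot to place [-0.0014 -0.0056 -1.3376] lin [ 0.12830077 -0.51593306]
[422, 17, 90, 129, 9396] [472.2  84.6]
[217, 144, 89, 217, 8547] [260.8 250.1]
[220, 243, 18, 47, 498] [228.9 264.7]
[284, 243, 18, 48, 504] [292.4 265.1]
[417, 303, 33, 35, 402] [432.7 320. ]
[464, 335, 48, 44, 480] [493.3 348.9]
```

send_rows([
  {"gripper":1,"linear":[0.011,-0.043,0.01],"delta_rot":[0,0,-0.11]},
  {"gripper":1,"linear":[0.022,-0.086,0.01],"delta_rot":[0,0,-0.22]},
  {"gripper":1,"linear":[0.033,-0.129,0.01],"delta_rot":[0,0,-0.33]},
  {"gripper":1,"linear":[0.044,-0.172,0.01],"delta_rot":[0,0,-0.44]},
  {"gripper":1,"linear":[0.054,-0.215,0.01],"delta_rot":[0,0,-0.55]},
  {"gripper":1,"linear":[0.065,-0.258,0.01],"delta_rot":[0,0,-0.66]},
  {"gripper":1,"linear":[0.076,-0.301,0.01],"delta_rot":[0,0,-0.77]},
  {"gripper":1,"linear":[0.087,-0.344,0.01],"delta_rot":[0,0,-0.88]},
])

```text
clock: 16.75
position: [0.5476, 0.0452, 0.164]
ee_rot: [-0.002, 0.995, 0.102, -0.005]
contact_force: [1.0, -0.9, -1.1]
width: 0.0184
gripper_force: 49.1
```

send_rows([
  {"gripper":1,"linear":[0.011,-0.043,0],"delta_rot":[0,0,-0.11]},
  {"gripper":1,"linear":[0.022,-0.086,0],"delta_rot":[0,0,-0.22]},
  {"gripper":1,"linear":[0.033,-0.13,0],"delta_rot":[0,0,-0.33]},
  {"gripper":1,"linear":[0.043,-0.172,0],"delta_rot":[0,0,-0.44]},
  {"gripper":1,"linear":[0.043,-0.172,0],"delta_rot":[0,0,-0.458]},
  {"gripper":1,"linear":[0.043,-0.172,0],"delta_rot":[0,0,-0.458]},
  {"gripper":1,"linear":[0.043,-0.172,0],"delta_rot":[0,0,-0.458]},
])

```text
clock: 17.45
position: [0.5908, -0.124, 0.1647]
ee_rot: [-0.003, 0.992, -0.123, -0.004]
contact_force: [0.1, -0.2, -2.3]
width: 0.018
gripper_force: 49.2
```

Run:
```python
from rig import get_state, optics
import pickle
from h import *
s=get_state();print({k:s[k] for k in("clock","qpos","position","ee_rot","contact_force","width")})
w=optics.get_image("wrist");t=optics.get_image("top");pickle.dump((s,w,t),open("w12.pkl","wb"))
q=s["ee_rot"];R=Ro.from_quat([q[1],q[2],q[3],q[0]]).as_matrix();print(R.round(3).tolist())
T=w["T_tool_cam"]
def pw(P):
    c=T[:3,:3].T@(R.T@(np.array(P)-s["position"])-T[:3,3]);return (w["K"]@c/c[2])[:2].round(1)
a=np.radians(75.8);ey=np.array([np.cos(a),np.sin(a),0]);ex=np.array([ey[1],-ey[0],0]);o=np.array([.616,-.0306,.07])
g=cv2.cvtColor(w["pixels"],cv2.COLOR_BGR2GRAY)
for n,(x,y) in dict(bl=(-.085,-.16),fl=(.085,-.16)).items(): print(n,pw(o+ex*x+ey*y))
print("tray edge z.108",pw(o+ex*0+ey*-.035+[0,0,.038]),"wall in y-.16 mid",pw(o+ey*-.16),"far wall",pw(o+ex*.085+ey*-.1),"far outer",pw(o+ex*.09+ey*-.1))
v=int(pw(o+ex*.05+ey*-.1)[1]);print(v);print("row",[int(x) for x in g[v,::6]])
u=300;print("col",[int(x) for x in g[0:160:4,u]])
```

```text
{'clock': 17.45, 'qpos': array([-0.32453525,  0.34068731,  1.4836991 ,  0.0038258 ,  1.32573303,
        1.49250769]), 'position': array([ 0.59077338, -0.12395957,  0.16471129]), 'ee_rot': array([-0.00266918,  0.99236109, -0.12327956, -0.00380634]), 'contact_force': array([ 0.0890161 , -0.1530977 , -2.33445459]), 'width': 0.017977445078592072}
[[0.97, -0.245, -0.007], [-0.245, -0.97, 0.006], [-0.008, -0.004, -1.0]]
bl [326.8 268.9]
fl [340.2  83.1]
tray edge z.108 [182.3 197.4] wall in y-.16 mid [332.9 184.5] far wall [265.9  83.1] far outer [265.9  76.5]
127
row [78, 77, 77, 114, 119, 118, 190, 212, 182, 32, 33, 31, 27, 30, 29, 30, 31, 33, 32, 27, 29, 31, 31, 28, 20, 121, 121, 213, 211, 212, 79, 78, 78, 115, 122, 119, 122, 121, 122, 121, 120, 122, 122, 201, 201, 199, 198, 198, 198, 198, 198, 197, 197, 196, 148, 102, 64, 121, 121, 119, 117, 111, 108, 107, 106, 103, 102, 103, 101, 103, 100, 106, 107, 109, 109, 111, 176, 174, 173, 172, 174, 177, 148, 114, 113, 112]
col [191, 193, 192, 184, 183, 187, 189, 190, 191, 195, 196, 196, 197, 187, 190, 192, 134, 106, 78, 195, 198, 162, 199, 199, 197, 199, 200, 200, 197, 199, 197, 197, 196, 196, 196, 198, 197, 198, 197, 196]
```

send_rows([
  {"gripper":1,"linear":[0.004,-0.002,-0.03],"delta_rot":[0,0,0]},
  {"gripper":1,"linear":[0.004,-0.002,-0.06],"delta_rot":[0,0,0]},
  {"gripper":1,"linear":[0.004,-0.002,-0.09],"delta_rot":[0,0,0]},
  {"gripper":1,"linear":[0.004,-0.002,-0.12],"delta_rot":[0,0,0]},
  {"gripper":1,"linear":[0.004,-0.002,-0.145],"delta_rot":[0,0,0]},
  {"gripper":1,"linear":[0.004,-0.002,-0.165],"delta_rot":[0,0,0]},
  {"gripper":1,"linear":[0.004,-0.002,-0.18],"delta_rot":[0,0,0]},
  {"gripper":1,"linear":[0.004,-0.002,-0.18],"delta_rot":[0,0,0]},
])

```text
clock: 18.35
position: [0.5944, -0.1257, -0.0154]
ee_rot: [-0.002, 0.992, -0.123, -0.004]
contact_force: [0.1, 0.1, -0.7]
width: 0.0183
gripper_force: 50.1
```

send_rows([
  {"gripper":1,"linear":[0,0,-0.004],"delta_rot":[0,0,0]},
  {"gripper":1,"linear":[0,0,-0.008],"delta_rot":[0,0,0]},
  {"gripper":1,"linear":[0,0,-0.01],"delta_rot":[0,0,0]},
  {"gripper":1,"linear":[0,0,-0.01],"delta_rot":[0,0,0]},
])

```text
clock: 18.75
position: [0.597, -0.1283, -0.0226]
ee_rot: [-0.001, 0.992, -0.123, -0.001]
contact_force: [-0.5, -6.0, -1.4]
width: 0.0181
gripper_force: 50.3
```

send_rows([
  {"gripper":1,"linear":[0,0,0],"delta_rot":[0,0,0]},
])

```text
clock: 18.85
position: [0.597, -0.1282, -0.0227]
ee_rot: [-0.001, 0.992, -0.123, -0.001]
contact_force: [-0.1, -5.1, -1.9]
width: 0.018
gripper_force: 50.3
```

Run:
```python
from rig import get_state, optics
import pickle
from h import *
s=get_state();print({k:s[k] for k in("clock","qpos","position","ee_rot","contact_force","moment","width")})
w=optics.get_image("wrist");t=optics.get_image("top");pickle.dump((s,w,t),open("w13.pkl","wb"))
t0=pickle.load(open("w9.pkl","rb"))[2]
# has the tray moved? compare cork patch columns in top view
for im in(t0,t):
    h=cv2.cvtColor(im["pixels"],cv2.COLOR_BGR2HSV)[160:185,228:262];m=((h[...,1]>70)&(h[...,2]>120));ys,xs=np.nonzero(m);print(m.sum(),xs.mean()+228,ys.mean()+160)
```

```text
{'clock': 18.85, 'qpos': array([-0.32653603,  0.51679036,  1.71238433,  0.00194595,  0.91412429,
        1.49049693]), 'position': array([ 0.59698188, -0.12824825, -0.022651  ]), 'ee_rot': array([-9.26592068e-04,  9.92356652e-01, -1.23397548e-01, -6.79997127e-04]), 'contact_force': array([-0.05959167, -5.09070917, -1.91974854]), 'moment': array([-0.36531069,  0.0309623 , -0.12148568]), 'width': 0.017971237704935167}
257 244.14396887159532 172.27237354085602
253 244.0316205533597 172.24505928853756
```

A 5 N side force shows the gripper is lightly touching the tray, which has not moved. I'll shift 8 mm away from the tray and finish lowering.

send_rows([
  {"gripper":1,"linear":[-0.001,-0.004,0],"delta_rot":[0,0,0]},
  {"gripper":1,"linear":[-0.002,-0.008,0],"delta_rot":[0,0,0]},
  {"gripper":1,"linear":[-0.002,-0.008,-0.003],"delta_rot":[0,0,0]},
  {"gripper":1,"linear":[-0.002,-0.008,-0.003],"delta_rot":[0,0,0]},
])

```text
clock: 19.35
position: [0.5936, -0.1348, -0.027]
ee_rot: [-0.002, 0.992, -0.124, -0.002]
contact_force: [0.0, 0.3, -0.9]
width: 0.018
gripper_force: 50.2
```

send_rows([
  {"gripper":1,"linear":[0,0,-0.0015],"delta_rot":[0,0,0]},
  {"gripper":1,"linear":[0,0,-0.003],"delta_rot":[0,0,0]},
  {"gripper":1,"linear":[0,0,-0.003],"delta_rot":[0,0,0]},
])

```text
clock: 19.65
position: [0.594, -0.1349, -0.0284]
ee_rot: [-0.002, 0.992, -0.124, -0.002]
contact_force: [-2.1, 0.6, 6.8]
width: 0.0184
gripper_force: 51.1
```

The opener is on the bay floor with 7 N of contact. I'll release partway and lift.

send_rows([
  {"gripper":0.4,"linear":[0,0,0.002],"delta_rot":[0,0,0]},
  {"gripper":0.2,"linear":[0,0,0.002],"delta_rot":[0,0,0]},
  {"gripper":0.2,"linear":[0,0,0.003],"delta_rot":[0,0,0]},
  {"gripper":0.2,"linear":[0,0,0.003],"delta_rot":[0,0,0]},
  {"gripper":0.2,"linear":[0,0,0.003],"delta_rot":[0,0,0]},
])

```text
clock: 20.15
position: [0.5939, -0.135, -0.0269]
ee_rot: [-0.002, 0.992, -0.124, -0.002]
contact_force: [0.4, 0.4, 0.2]
width: 0.0343
gripper_force: 0.0
```

send_rows([
  {"gripper":0.2,"linear":[0,0,0.015],"delta_rot":[0,0,0]},
  {"gripper":0.2,"linear":[0,0,0.04],"delta_rot":[0,0,0]},
  {"gripper":0.2,"linear":[0,0,0.08],"delta_rot":[0,0,0]},
  {"gripper":0.2,"linear":[0,0,0.12],"delta_rot":[0,0,0]},
  {"gripper":0.2,"linear":[0,0,0.16],"delta_rot":[0,0,0]},
  {"gripper":0.2,"linear":[-0.02,0,0.2],"delta_rot":[0,0,0]},
  {"gripper":0.2,"linear":[-0.06,0,0.23],"delta_rot":[0,0,0]},
  {"gripper":0.2,"linear":[-0.1,0,0.23],"delta_rot":[0,0,0]},
])

```text
clock: 20.95
position: [0.4961, -0.1363, 0.2077]
ee_rot: [-0.001, 0.992, -0.123, 0.003]
contact_force: [-0.1, -0.4, 0.8]
width: 0.0343
gripper_force: 0.0
```

send_rows([
  {"gripper":0.2,"linear":[-0.05,0,0],"delta_rot":[0,0,0]},
  {"gripper":0.2,"linear":[-0.1,0,0],"delta_rot":[0,0,0]},
  {"gripper":0.2,"linear":[-0.15,0,0],"delta_rot":[0,0,0]},
  {"gripper":0.2,"linear":[-0.15,0,0],"delta_rot":[0,0,0]},
  {"gripper":0.2,"linear":[-0.15,0,0],"delta_rot":[0,0,0]},
])

```text
clock: 21.45
position: [0.3436, -0.1352, 0.2038]
ee_rot: [-0.002, 0.992, -0.125, -0.001]
contact_force: [0.5, 0.5, 0.5]
width: 0.0343
gripper_force: 0.0
```

Run:
```python
from rig import get_state, optics
import pickle
from h import *
s=get_state();print({k:s[k] for k in("clock","position","contact_force","width")})
t=optics.get_image("top");sc=optics.get_image("scene");pickle.dump((s,t,sc),open("w14.pkl","wb"))
_,sc9,t9=pickle.load(open("w9.pkl","rb"));d=pickle.load(open("im0.pkl","rb"))
hs=lambda im:cv2.cvtColor(im["pixels"],cv2.COLOR_BGR2HSV)
for im in(t9,t):
    h=hs(im)[160:185,228:262];m=((h[...,1]>70)&(h[...,2]>120));ys,xs=np.nonzero(m);print("cork",m.sum(),xs.mean()+228,ys.mean()+160)
# change in bay
a=cv2.cvtColor(t["pixels"],cv2.COLOR_BGR2GRAY).astype(int);b=cv2.cvtColor(t9["pixels"],cv2.COLOR_BGR2GRAY).astype(int)
df=(np.abs(a-b)>25);ys,xs=np.nonzero(df[130:230,190:320]);ys+=130;xs+=190
br=a[ys,xs]>b[ys,xs]
P=np.array([ray(t,(x,y),.012)[:2] for x,y in zip(xs[br],ys[br])])
an=np.radians(75.8);ey=np.array([np.cos(an),np.sin(an)]);ex=np.array([ey[1],-ey[0]]);o=np.array([.616,-.0306])
Q=np.c_[(P-o)@ex,(P-o)@ey];i=(np.abs(Q[:,0])<.09)&(Q[:,1]<-.02)&(Q[:,1]>-.17);Q=Q[i];print("opener px in toolbox",len(Q),Q.min(0),Q.max(0),Q.mean(0))
p=proj(sc,[.489,-.004,.1067])[0].round().astype(int)
for im in(d["scene"],sc): print("pin",cv2.cvtColor(im["pixels"],cv2.COLOR_BGR2GRAY)[p[1]-2:p[1]+3,p[0]-2:p[0]+4].tolist())
g0=cv2.cvtColor(sc9["pixels"],cv2.COLOR_BGR2GRAY);g1=cv2.cvtColor(sc["pixels"],cv2.COLOR_BGR2GRAY)
print(g0[194,280:296].tolist(),g1[194,280:296].tolist())
g0=d["top"]["pixels"].astype(int);dd=np.abs(t["pixels"].astype(int)-g0).max(2)>40
for n,(u,v) in dict(spoon=(338,198),bowl=(148,153),glass=(336,148),sieve=(400,191),mug=(336,248),jar=(96,189)).items(): print(n,dd[v-14:v+15,u-14:u+15].sum())
```

```text
{'clock': 21.45, 'position': array([ 0.34357633, -0.13515263,  0.20376952]), 'contact_force': array([0.51145533, 0.47861197, 0.45230607]), 'width': 0.03426761688387441}
cork 257 244.14396887159532 172.27237354085602
cork 258 244.01937984496124 172.25193798449612
opener px in toolbox 116 [-0.05665288 -0.12230455] [ 0.07258026 -0.0856877 ] [-0.00604287 -0.10386837]
pin [[146, 149, 149, 145, 142, 144], [147, 159, 170, 153, 142, 141], [145, 160, 176, 158, 145, 145], [145, 151, 156, 156, 148, 149], [154, 152, 151, 150, 148, 149]]
pin [[148, 150, 146, 146, 145, 145], [147, 161, 175, 155, 147, 146], [146, 164, 178, 160, 145, 147], [147, 151, 158, 156, 147, 155], [150, 153, 151, 152, 150, 151]]
[145, 146, 151, 146, 146, 133, 104, 52, 56, 74, 63, 55, 71, 84, 115, 147] [148, 150, 151, 148, 149, 138, 104, 55, 57, 75, 59, 63, 72, 86, 119, 148]
spoon 0
bowl 0
glass 0
sieve 0
mug 476
jar 0
```

Run:
```python
import pickle
from h import *
d=pickle.load(open("im0.pkl","rb"));sc=pickle.load(open("w14.pkl","rb"))[2];c=[]
for im in(d["scene"],sc):
    h=cv2.cvtColor(im["pixels"],cv2.COLOR_BGR2HSV)[160:210,145:190];m=(h[...,0]>100)&(h[...,0]<125)&(h[...,1]>100);c.append(np.argwhere(m).mean(0))
print(c)
if np.linalg.norm(c[0]-c[1])<2:
    from rig import sign_off; print(sign_off())
```

```text
[array([24.22469136, 22.09382716]), array([23.90238095, 21.89285714])]
the job is handed in; nothing more can be done
None
```

The job is handed in at about 21 s of the 51 s allowed: the pin is out at the second hole, the opener lies flat and released in the uncovered bay, and my last images show all six bystanders where they started; the verdict itself was not shown.

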